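# Find the odd heavy connecting rod on the balance

### The job

Two of the three look-alike connecting rods in the sloping rack weigh the same; the third is clearly heavier. Compare them on the balance, one rod lying flat on each pan, to find the heavy one. Finish with the heavy rod lying flat in the steel tray and the matched pair lying one on each pan with the beam at rest near level; do not disturb the other things on the bench.

Things in the scene. Friction and masses are not known exactly. Their poses are not given: they have to be found in the camera images.
- conrod_a_centre (a point): grey connecting rod, 156 mm long, like the other two; 0.3-0.55 kg. Point: mid-length, half-way through its 20 mm thickness. +y: along it to the big end (54 wide, y 24 to 78 mm); small end 28 wide (y -50 to -78); between them a beam 24 wide (x), 14 thick (z). Centre of mass at y=14. Lies in the rack, big end down at the lip, +z out of the slope; grasp across the beam at about y=10
- conrod_b_centre (a point): grey connecting rod, 156 mm long, like the other two; 0.3-0.55 kg. Point: mid-length, half-way through its 20 mm thickness. +y: along it to the big end (54 wide, y 24 to 78 mm); small end 28 wide (y -50 to -78); between them a beam 24 wide (x), 14 thick (z). Centre of mass at y=14. Lies in the rack, big end down at the lip, +z out of the slope; grasp across the beam at about y=10
- conrod_c_centre (a point): grey connecting rod, 156 mm long, like the other two; 0.3-0.55 kg. Point: mid-length, half-way through its 20 mm thickness. +y: along it to the big end (54 wide, y 24 to 78 mm); small end 28 wide (y -50 to -78); between them a beam 24 wide (x), 14 thick (z). Centre of mass at y=14. Lies in the rack, big end down at the lip, +z out of the slope; grasp across the beam at about y=10
- pan_left_top (a point): left pan (seen from the robot) of the equal-arm balance: flat steel plate, no rim, 130 (x) by 80 (y) by 6 mm. Point: centre of its upper face. Stays level as the beam tips; 121 mm above the bench with the beam level, 15 mm more or less at the stop. x away from the robot, y to its left; 100 mm left of the balance's middle
- pan_right_top (a point): right pan (seen from the robot) of the equal-arm balance: flat steel plate, no rim, 130 (x) by 80 (y) by 6 mm. Point: centre of its upper face. Stays level as the beam tips; 121 mm above the bench with the beam level, 15 mm more or less at the stop. x away from the robot, y to its left; 100 mm right of the balance's middle
- beam (a joint): tip of the balance beam, rad: 0 level, positive = left pan lower, negative = right pan lower; stops at +-0.15. Weak spring to level (0.35 N m/rad), damped: at rest in about 2 s. Two rods of like weight leave it within 0.05 of level; the heavy rod against another, or one rod alone, takes its side to the stop. A pointer over the middle reaches 140 mm above the bench
- rack: wooden rack, 230 mm wide (y), sloping up away from the robot at 28 degrees (0.489 rad). Origin on the bench under its middle, x away from the robot. Three rods lie 75 mm apart, long axis up the slope, each on two 12 mm cross dowels (under big and small end, nothing between) and against a third at the lower edge, where the plane they lie in starts (x=-70, z=25 mm). The side rails stay 8 mm below that plane
- tray_in (a point): open steel tray, inside 110 mm (x) by 190 mm (y, toward the left), walls 3 mm thick, 20 mm high above the bench. Point: centre of its inner floor, 3 mm above the bench
- bearing: bystander: ball bearing, 52 mm across, 15 mm high, lying in front of the balance; origin at the centre of its underside
- spark_plug: bystander: spark plug, 77 mm long, in front of the balance to the left; origin at the centre of its underside
- bolt: bystander: hexagon bolt, 75 mm long, in front of the tray; origin at the centre of its underside
- spare_piston: bystander: piston, 67 mm across, 58 mm high, behind the tray; origin at the centre of its underside
- sprocket: bystander: chain sprocket, 69 mm across, behind the rack; origin at the centre of its underside
- block: bystander: wood offcut 45 x 92 x 36 mm, to the left of the tray; origin at the centre of its underside

How it is judged:
By the outcome, as a careful person would: the job done as asked, in the order asked, and still so for the second after the job is handed in, with the robot touching nothing.
It also fails if it takes over 72 s, if anything falls off the work surface, if the arm or the gripper's body presses on something with over 40 N, if the wrist force passes 120 N, or if a joint passes its speed limit or range.

### The arm

A 6-joint arm with a two-finger parallel gripper is mounted at the origin on a cart in front of the work surface, level with it; the furniture and walls round the work are solid. World frame = base frame: x ahead of the robot, y to its left, z up, the work surface at z = 0. Lengths are in mm, angles in rad, forces in N, time in s.
With the tool pointing down it reaches from about 325 to 775 mm from the base axis. Payload 5.5 kg.
Tool frame: the origin (TCP) lies midway between the tips of the shut fingers; the grasp point (between the pads) lies 19 mm behind it (bot.pinch_z is the distance from the TCP to the grasp point, in mm); z points along the fingers, y is the direction in which the jaws open and shut (so a half turn about z gives the same grasp; the last joint's range is limited). The gripper opens to 88 mm and grips with 3 to 60 N. Pads are 20 mm wide; open, the fingers measure 115 mm over their backs; the gripper's body (75 mm by 178 mm) begins 61 mm behind the grasp point.
Start: joints at [-1.212, 0.091, 1.231, -0, 1.82, -0.057], TCP at [242.354, -548.89, 222.631] pointing down, gripper open.
Joint ranges: [-2.87, 2.87], [-0.86, 2.18], [0.17, 2.46], [-1.51, 4.65], [0.06, 2.69], [-2.65, 2.65]. Speed limits (rad/s): [2.57, 2.57, 3.01, 3.14, 3.14, 3.14].

### API

Orientations are given as a rotation vector (axis times angle).
In Python, from plant import bot gives the robot as it stands.
- The arm moves only by the tool send_rows, never from a script. Its argument "targets" is a list that holds one entry, the list of rows, each a list of 7 numbers: the finger opening in cm, from 0 to 8.78, then the shift along the tool's x, y, z in cm, then the turn, a rotation vector about the tool's x, y, z in degrees. A call has 1 to 8 rows; each row shifts and turns the commanded pose from where the row before left it, along the tool's axes as they then stand; what a row does not reach is not made up. A row lasts 1/12 s, in which the tool goes at most 41.7 mm and 7.16 degrees, less where a joint would pass 70% of its speed; a pose out of reach is approached as far as the arm can. A call with a gripper value outside its range is refused whole. The fingers move at their own pace and stop on an object; "newtons" is the grip in N (left out, the last holds). Time passes only in rows, so rows that do not move let the fingers close. It gives the time, the measured TCP pose, the force and the opening at its end, in the units of the state.
- bot.get_obs(): the state, without advancing time (a new reading comes with each control period).
- bot.grab_frame(name): name is "side" or "top"; returns a dict with "pixels" (480x640x3 uint8, red, green, blue), "depth" (480x640 float32, mm along the optical axis (not along the pixel's ray), 0 where there is no reading), "K" (3x3 intrinsics, pixels), "eye" and "rotation" of the camera in the world. Camera axes: x right, y up, looking along -z (the intrinsics and any distortion apply to the point x, -y, -z); pixel columns grow to the right and rows downward; lengths in mm; the calibration is good to about 2 mm. A picture is of the moment at which its call begins.
- bot.job_done(): hands the job in, once; it reports no verdict.
The state is a dict: "clock": time; "joint_positions": joint angles; "joint_velocities": joint speeds; "tau": joint torques, N m; "tool_pos": TCP position; "tcp_rot": TCP orientation; "ft_force": force on the tool from outside, world axes, zero at the start; "torque": the same for the moment, N m; "finger_gap": finger opening in mm.
Only numpy, scipy, OpenCV 4.12 (cv2) and the standard library are available. Lean on these libraries where they do the work, as an engineer would, in place of code of your own. Each camera call takes 0.05 s, during which the arm holds its last target.

## Working session

There is one attempt and no reset: what is moved stays moved. The work goes in short steps, Python scripts to look and compute and a tool call to move; the robot and the scene stay as the last step left them, time stands still between calls to the robot, and variables do not carry over. Pictures are saved under pics/ and viewed, and the job is handed in when it is done.

Besides the shell and the picture viewer there is one more tool, called as name([rows], argument=value, ...), one row to a line, values as JSON. send_rows: Moves the arm, as the interface text tells. Its arguments: {"type":"object","properties":{"targets":{"type":"array"},"newtons":{"type":"number"}},"required":["targets"]}

```bash
ls; mkdir -p pics; python3 - <<'E'
from plant import bot
import cv2,numpy as np
o=bot.get_obs();print({k:np.round(v,3) for k,v in o.items()},bot.pinch_z)
for n in("top","side"):
    f=bot.grab_frame(n);cv2.imwrite(f"pics/{n}0.png",f["pixels"][:,:,::-1]);np.savez(f"{n}0.npz",**f)
    print(n,f["K"],f["eye"],f["rotation"],[k for k in f])
E
```

```text
pics
{'clock': np.float64(0.0), 'joint_positions': array([-1.212,  0.092,  1.232,  0.   ,  1.82 , -0.057]), 'joint_velocities': array([-0.001, -0.001,  0.001,  0.   , -0.001, -0.001]), 'tau': array([ 0.0000e+00, -4.4645e+01, -4.0644e+01,  7.0000e-02,  2.9000e-02,
       -0.0000e+00]), 'tool_pos': array([ 242.249, -548.607,  221.527]), 'tcp_rot': array([-3.072, -0.648,  0.   ]), 'ft_force': array([-0.334,  1.133, -0.1  ]), 'torque': array([0.076, 0.   , 0.012]), 'finger_gap': np.float64(87.58)} 18.700000000000003
top [[539.76485397   0.         318.14763922]
 [  0.         539.76485397 242.7644224 ]
 [  0.           0.           1.        ]] [ 263.18249253   41.22991066 1424.61872148] [ 0.15294592 -0.15672839 -1.54417974] ['pixels', 'depth', 'K', 'eye', 'rotation']
side [[583.34859583   0.         331.31171224]
 [  0.         583.34859583 239.84163316]
 [  0.           0.           1.        ]] [-108.62309297 1056.4199641   873.75687193] [ 0.3741387  -1.24838324 -2.3083377 ] ['pixels', 'depth', 'K', 'eye', 'rotation']
```

View pics/top0.png

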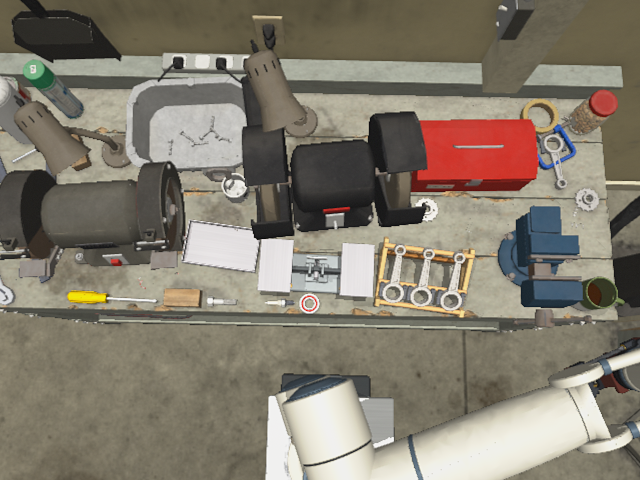

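View pics/side0.png

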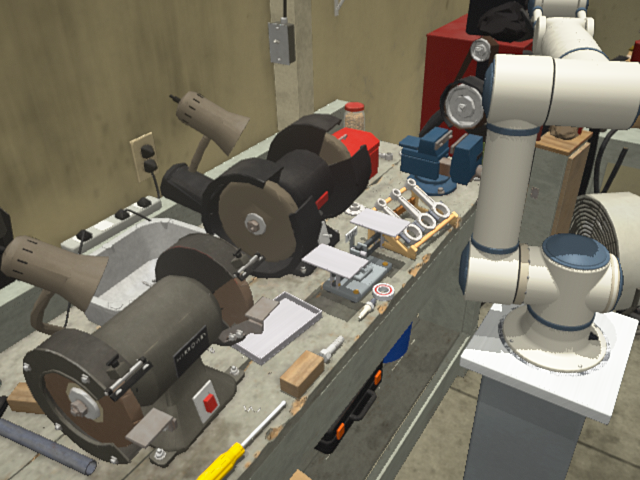

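The top view shows the tray around (220,245), pans at about (276,267) and (358,270), rods with big ends at (393,293), (422,297) and (451,300), and a bench grinder right behind the balance. I'll enlarge this and compute positions.

```bash
cat > h.py <<'E'
import numpy as np,cv2
from scipy.spatial.transform import Rotation as R
def load(n):
    return dict(np.load(n+".npz"))
def rotm(f): 
    return R.from_rotvec(np.asarray(f["rotation"],float)).as_matrix()
def cloud(f):
    K=f["K"];d=f["depth"];v,u=np.mgrid[:480,:640]
    c=np.stack([(u-K[0,2])/K[0,0]*d,-(v-K[1,2])/K[1,1]*d,-d],-1)
    return c@rotm(f).T+f["eye"]
def px(f,u,v,z):
    "ray at pixel intersect plane z"
    K=f["K"];r=rotm(f)@np.array([(u-K[0,2])/K[0,0],-(v-K[1,2])/K[1,1],-1.])
    t=(z-f["eye"][2])/r[2];return f["eye"]+t*r
def proj(f,p):
    c=(np.asarray(p,float)-f["eye"])@rotm(f);K=f["K"]
    return np.stack([K[0,2]+K[0,0]*c[...,0]/-c[...,2],K[1,2]-K[1,1]*c[...,1]/-c[...,2]],-1)
def crop(f,name,u0,v0,u1,v1,s):
    im=cv2.resize(np.ascontiguousarray(f["pixels"][v0:v1,u0:u1,::-1]),None,fx=s,fy=s,interpolation=cv2.INTER_CUBIC)
    for u in range((u0+9)//10*10,u1,10):
        cv2.line(im,(int((u-u0+.5)*s),0),(int((u-u0+.5)*s),6 if u%50 else 14),(0,255,0),1)
        if u%20==0: cv2.putText(im,str(u),(int((u-u0)*s)-8,24),0,.35,(0,255,0),1)
    for v in range((v0+9)//10*10,v1,10):
        cv2.line(im,(0,int((v-v0+.5)*s)),(6,int((v-v0+.5)*s)),(0,255,0),1)
        cv2.putText(im,str(v),(8,int((v-v0)*s)+8),0,.35,(0,255,0),1)
    cv2.imwrite("pics/"+name,im)
E
python3 - <<'E'
from h import *
f=load("top0");crop(f,"top0a.png",370,185,490,325,4.2*1)
crop(f,"top0b.png",170,205,390,325,3.6)
P=cloud(f)
np.set_printoptions(suppress=True,precision=1,linewidth=200)
for n,u,v in [("panL",276,267),("panR",358,270),("tray",220,245),("bench",330,310),("grinder wheel R",395,215),("grinder low",335,225),("bear",309,304),("bigA",384,293),("wheelL",270,225)]:
    print(n,P[v,u])
Z=P[...,2]
# height map max over grid 
m=(P[...,0]>300)&(P[...,0]<700)&(P[...,1]>-400)&(P[...,1]<450)
print("hmap rows x 340.. step 20; cols y from 400 to -360 step 40")
s=load("side0");Q=cloud(s)
A=np.concatenate([P.reshape(-1,3),Q.reshape(-1,3)])
for x in range(700,320,-20):
    r=[]
    for y in range(400,-380,-40):
        k=(abs(A[:,0]-x)<10)&(abs(A[:,1]-y)<20)
        r.append(int(np.percentile(A[k,2],98)) if k.sum()>3 else -1)
    print(x,r)
E
```

```text
panL [462.3 142.6 118.4]
panR [457.9 -57.4 126.7]
tray [537.  304.5  -0.7]
bench [369.3   5.9   0.1]
grinder wheel R [ 571.6 -133.5  227.7]
grinder low [582.6  -1.7  68.5]
bear [383.9  61.4  -0.8]
bigA [ 411.6 -129.9   50.2]
wheelL [540.9 150.8 231.9]
hmap rows x 340.. step 20; cols y from 400 to -360 step 40
700 [207, 132, 83, 64, 57, 307, 373, 385, 257, 257, 259, 258, 313, 315, 315, 312, 122, 123, 121, 119]
680 [246, 3, 5, 60, 58, 311, 314, 314, 260, 260, 260, 260, 311, 312, 313, 312, 12, 7, 4, 5]
660 [262, 5, 6, 62, 61, 313, 313, 313, 258, 258, 257, 256, 301, 309, 308, 306, 23, 21, 3, 5]
640 [271, 5, 5, 6, 6, 311, 311, 311, 253, 253, 252, 250, 247, 301, 262, 81, 22, 19, 5, 5]
620 [278, 4, 5, 6, 6, 308, 307, 308, 245, 243, 239, 235, 229, 238, 249, 9, 12, 10, 5, 5]
600 [282, 24, 22, 20, 4, 300, 270, 242, 228, 222, 213, 205, 181, 228, 219, 242, 6, 5, 6, 5]
580 [282, 9, 11, 21, 22, 89, 256, 236, 28, 57, 72, 3, 4, 243, 245, 244, 4, 5, 5, 5]
560 [279, 10, 8, 8, 8, 237, 232, 243, 5, 5, 7, 4, 5, 221, 214, 198, 4, 5, 5, 5]
540 [272, 11, 8, 8, 8, 243, 243, 243, 149, 5, 5, 2, 0, 92, 101, 2, 
[... 232 characters left out ...]
5, 125, 140, 141, 123, 126, 125, 62, 94, 88, 99, 100, 107, 75]
460 [168, 166, 5, 18, 20, 123, 125, 125, 100, 107, 122, 125, 125, 49, 83, 80, 86, 89, 90, 65]
440 [166, 7, 4, 4, 4, 123, 125, 124, 36, 90, 122, 125, 125, 63, 73, 74, 75, 78, 80, 54]
420 [38, 37, 5, 3, 3, 124, 125, 125, 27, 27, 122, 125, 125, 63, 64, 66, 67, 68, 69, 43]
400 [41, 40, 25, 18, 7, 122, 123, 123, 18, 19, 123, 125, 125, 51, 54, 56, 58, 61, 63, 11]
380 [40, 39, 27, 20, 17, 4, 19, 23, 18, 18, 4, 3, 3, 36, 43, 46, 48, 50, 53, 3]
360 [33, 33, 1, 1, 1, 2, 3, 1, 17, 15, 2, 1, -2, 0, 1, 1, 1, 30, 35, -3]
340 [-904, -905, -904, -897, -898, -902, -900, -903, -902, -905, -903, -901, -903, -899, -901, -900, -902, -905, -903, -903]
```

View pics/top0a.png

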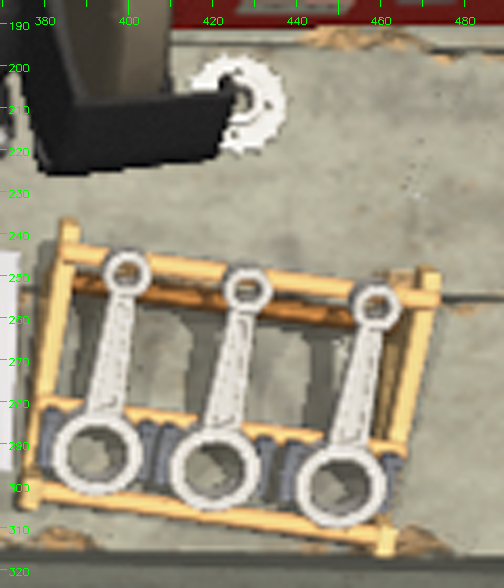

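View pics/top0b.png

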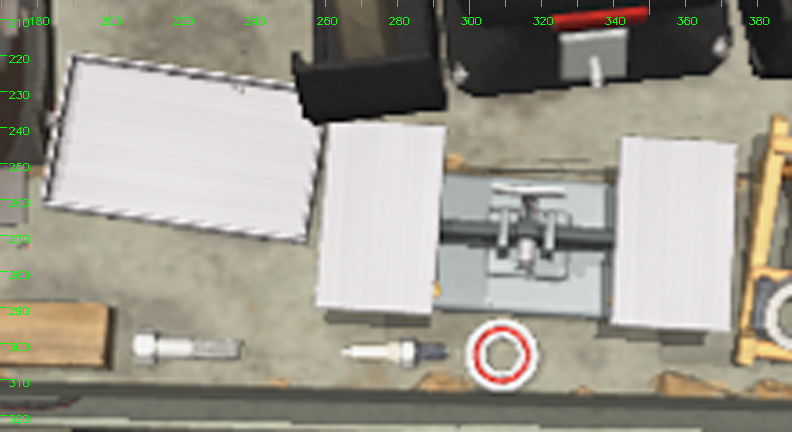

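```bash
python3 - <<'E'
from h import *
np.set_printoptions(suppress=True,precision=1,linewidth=200)
f=load("top0");P=cloud(f)
c=lambda u,v,s,u0,v0:(u0+(u+.5)/s-.5,v0+(v+.5)/s-.5)
for n,b,sm in [("L",(97,452),(127,272)),("M",(215,468),(247,290)),("R",(340,485),(375,307))]:
    B=px(f,*c(*b,4.2,370,185),55);S=px(f,*c(*sm,4.2,370,185),109)
    d=(S-B)[:2];print(n,B,S,np.hypot(*d),"want",115*np.cos(.489),"yaw",np.degrees(np.arctan2(d[1],d[0])))
for n,cs,z in [("panL",[(330,122),(445,127),(432,313),(317,305)],124),("panR",[(622,137),(738,144),(729,330),(612,322)],124),("tray",[(75,55),(305,242),(45,205)],20)]:
    q=np.array([px(f,*c(*k,3.6,170,205),z) for k in cs]);print(n,q.mean(0));print(q)
for n,k,z in [("bearing",(501,355),15),("plugL",(342,352),8),("plugR",(447,352),8),("bolt",(133,347),10),("bolt",(242,348),10)]:
    print(n,px(f,*c(*k,3.6,170,205),z))
s=load("side0");Q=cloud(s);A=np.concatenate([P.reshape(-1,3),Q.reshape(-1,3)])
# pan fit from depth
for y0,y1 in((100,185),(-100,-15)):
    k=(abs(A[:,2]-124)<8)&(A[:,0]>370)&(A[:,0]<545)&(A[:,1]>y0)&(A[:,1]<y1)
    B=A[k];print(len(B),np.median(B[:,2]),B.min(0),B.max(0),B[:,:2].mean(0))
# left wheel front lower points
k=(A[:,1]>80)&(A[:,1]<230)&(A[:,0]<560)&(A[:,0]>480)&(A[:,2]>140)
B=A[k]
for z in range(140,320,20):
    j=(abs(B[:,2]-z)<10); 
    if j.sum(): print(z,B[j].min(0),B[j].max(0),j.sum())
# rack plane: median z along rods from depth
E
```

```text
L [ 413.5 -151.4   55. ] [ 514.5 -162.3  109. ] 101.57306775049821 want 101.52234997414818 yaw -6.117858001412584
M [ 405.3 -222.8   55. ] [ 505.2 -233.   109. ] 100.41584550584979 want 101.52234997414818 yaw -5.852892624935342
R [ 396.6 -298.1   55. ] [ 496.6 -308.3  109. ] 100.5238274152375 want 101.52234997414818 yaw -5.795441911306032
panL [467.3 143.6 124. ]
[[531.4 180.8 124. ]
 [529.6 102.2 124. ]
 [402.2 107.1 124. ]
 [406.  184.4 124. ]]
panR [460.3 -55.6 124. ]
[[525.3 -18.8 124. ]
 [522.1 -98.1 124. ]
 [395.  -92.1 124. ]
 [398.7 -13.6 124. ]]
tray [516.4 329.2  20. ]
[[599.6 383.4  20. ]
 [463.2 206.5  20. ]
 [486.4 397.7  20. ]]
bearing [384.5  61.8  15. ]
plugL [384.8 177.5   8. ]
plugR [386.4 101.2   8. ]
bolt [385.1 329.1  10. ]
bolt [386. 250.  10.]
2901 121.21756818560084 [400.1 100.  116. ] [543.7 185.  131.9] [468.1 145.1]
2522 121.27210198453969 [393.3 -98.5 116. ] [527.1 -15.2 131.4] [459.8 -54.8]
140 [523.4 105.3 140.4] [559.5 198.2 149.9] 74
160 [520.3 103.4 150.2] [559.8 197.5 169.8] 179
180 [519.9  98.1 170. ] [540.3 197.4 190. ] 302
200 [519.2  97.6 190. ] [559.5 198.1 209.9] 406
220 [522.8 103.9 210. ] [560.  200.7 230. ] 506
240 [532.4 105.6 230. ] [559.7 199.1 249.2] 454
```

```bash
python3 - <<'E'
from h import *
f=load("side0");crop(f,"side0a.png",230,160,470,340,3.3)
E
```

```text
(no output)
```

View pics/side0a.png

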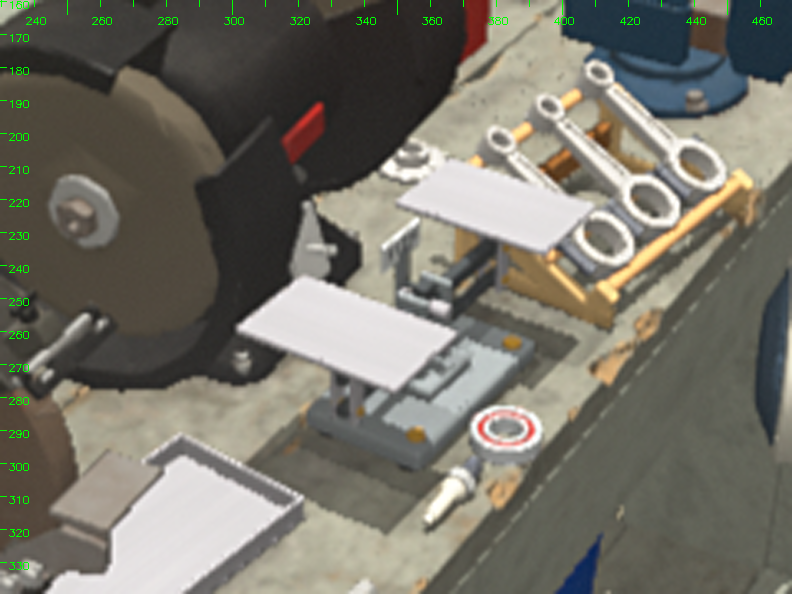

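```bash
python3 - <<'E'
from h import *
f=load("top0");crop(f,"top0c.png",540,320,640,440,5)
P=cloud(f);s=load("side0");Q=cloud(s);A=np.concatenate([P.reshape(-1,3),Q.reshape(-1,3)])
np.set_printoptions(suppress=True,precision=1)
for y0 in range(90,210,20):
  for z0 in (100,125,150,200):
    k=(A[:,1]>y0)&(A[:,1]<y0+20)&(A[:,2]>z0)&(A[:,2]<z0+25)&(A[:,0]>490)&(A[:,0]<600)&~((A[:,2]<135)&(A[:,0]<537))
    if k.sum(): print(y0,z0,k.sum(),np.sort(A[k,0])[:4])
print(proj(f,[242,-548,222]),proj(s,[242,-548,222]))
E
```

```text
90 100 8 [543.4 543.7 545.2 556.2]
90 125 14 [533.7 536.6 536.7 537.7]
90 150 22 [530.1 530.2 530.7 531.1]
90 200 39 [534.5 534.7 534.7 534.9]
110 100 6 [539.9 541.2 541.4 541.9]
110 125 27 [532.7 533.6 533.8 534.1]
110 150 38 [527.  527.7 528.  528.5]
110 200 157 [530.6 531.1 531.4 531.4]
130 100 10 [537.2 538.9 539.7 540.1]
130 125 24 [531.8 532.1 532.4 533.1]
130 150 45 [524.7 525.6 525.9 526. ]
130 200 156 [527.5 529.2 529.4 529.5]
150 100 42 [537.2 537.2 537.4 537.4]
150 125 54 [528.7 529.2 529.7 529.8]
150 150 81 [522.2 522.8 522.9 523.2]
150 200 185 [524.5 525.5 526.5 526.5]
170 100 59 [571.2 571.8 576.9 576.9]
170 125 113 [523.4 524.5 525.4 526.1]
170 150 139 [520.8 520.8 520.8 521.1]
170 200 204 [522.5 523.1 523.3 523.4]
190 100 63 [537.1 537.2 537.5 537.5]
190 125 54 [524.3 525.4 526.2 526.5]
190 150 68 [520.3 520.9 521.7 522.2]
190 200 101 [522.8 523.2 524.9 525. ]
[586.  366.5] [533.1 133.8]
```

View pics/top0c.png

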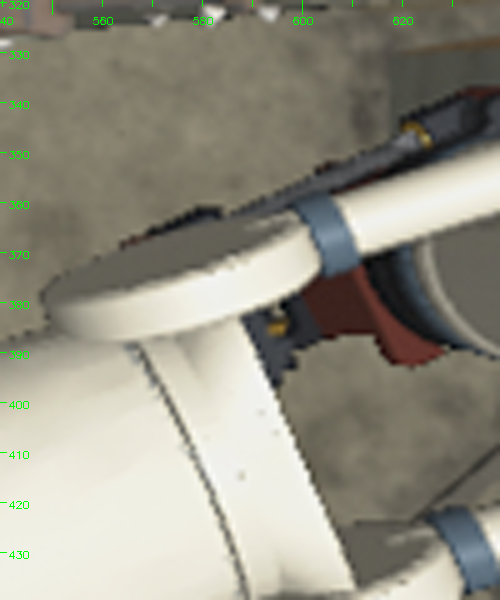

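```bash
python3 - <<'E'
from h import *
f=load("top0")
P=cloud(f);s=load("side0");Q=cloud(s);A=np.concatenate([P.reshape(-1,3),Q.reshape(-1,3)])
ys=list(range(420,180,-10));print("     ",*["%4d"%y for y in ys])
for x in range(660,400,-20):
    r=[]
    for y in ys:
        k=(abs(A[:,0]-x)<10)&(abs(A[:,1]-y)<5)
        r.append(int(A[k,2].max()) if k.sum()>0 else -1)
    print(x,"  ",*["%4d"%q for q in r])
crop(s,"side0b.png",440,0,640,160,4)
E
```

```text
420  410  400  390  380  370  360  350  340  330  320  310  300  290  280  270  260  250  240  230  220  210  200  190
660     262  263  263  261    6    3    5    4    8    7    6    6    5   57   64   62   61   64   61    5    7  314  315  316
640     272  272  275  275    9    4    5    5    7    5    5    5    6    6    4    6    7    5    6    7    3  311  315  313
620     278  280  280  279    9    4    4    3    4    3    5    5    7    6    7    3    8    6    6    5    4  307  309  309
600     286  285  283  284  178   20   20   24   23   21   24   23   19   21    8    5    7    4    5    5    4  302  302  304
580     284  284  285  285  171   11    7    9   10    7    8    7   21   24   19   21   22   24   22   23   23   72   90   90
560     283  285  281  280  260   11    7   10   10    8    6    6    8    8    9   11    9    8    8    8    9    7  238  240
540     275  275  273  275  272   11    9   12    7    7   11    9   10   11    8    6    9    9    8    9    9   19  245  244
520     284  285  285  267  261    9   10    7    8   10    9   10    9    9    8    7   11    9    9   11    7   22  222  223
500     286  285  291  262  266  267   10    8    6    8   12    8    9    7   10    9    7   10   10    8    7   24   22  123
480     265  269  263  262  266  266   23   24   21   24   24   22   23   23   23   21   22   21   18   18   10   24    9  124
460     169  168  168  169  168  168    6    7    8    6    5    7   21    5   13   20   21   24   21   20   21   24    6  124
440     168  169  170  167  164    6    5    7    6    4    4    9    3    6    5    4    5    2    6    6    5    4    6  124
420      39   41   39   36   38   37   39   42   28    7    5    6    3    4    6    3    4    3    5    7    9    5    4  124
```

View pics/side0b.png

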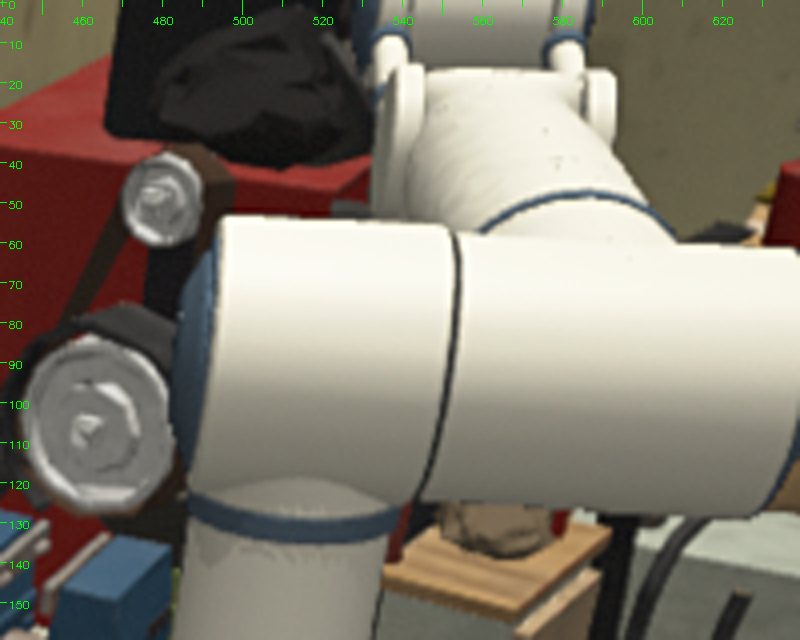

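```bash
cat >> h.py <<'E'
SL=0.489
RODS={"L":(413.5,-151.4),"M":(405.3,-222.8),"R":(396.6,-298.1)}
def toolR(yaw,lean):
    "yaw deg: heading d of tool x (horizontal); lean deg: back of tool leans towards -d"
    y,t=np.radians([yaw,lean]);d=np.array([np.cos(y),np.sin(y),0]);yt=np.array([d[1],-d[0],0])
    zt=np.sin(t)*d+np.array([0,0,-np.cos(t)])
    return np.stack([np.cross(yt,zt),yt,zt],1)
def rackgrasp(r,ry,e,lean,yaw=-5.9,dz=0):
    y=np.radians(yaw);d=np.array([np.cos(y),np.sin(y),0]);k=np.array([0,0,1])
    u=np.cos(SL)*d+np.sin(SL)*k;n=-np.sin(SL)*d+np.cos(SL)*k
    C=np.array([*RODS[r],55+dz])-10*n+(51-ry)*u
    Rm=toolR(yaw,lean);return C+e*Rm[:,2],Rm
def rows(p,Rm,wps,q=0.05,qa=0.5):
    "wps: list of (pos,R,grip_cm,nmin); prints rows"
    p=np.array(p,float);out=[]
    for P,R1,g,nm in wps:
        dv=np.linalg.norm(P-p);da=np.degrees(np.linalg.norm(R.from_matrix(Rm.T@R1).as_rotvec()))
        n=max(nm,int(np.ceil(dv/40)),int(np.ceil(da/7.0)))
        for i in range(n,0,-1):
            s=np.round(Rm.T@((P-p)/i)/10/q)*q
            w=np.round(np.degrees(R.from_matrix(Rm.T@R1).as_rotvec())/i/qa)*qa
            out.append([round(float(g),2)]+[round(float(x),2)+0 for x in s]+[round(float(x),1)+0 for x in w])
            p=p+Rm@(s*10);Rm=Rm@R.from_rotvec(np.radians(w)).as_matrix()
    for i in range(0,len(out),8): print(str(out[i:i+8]).replace(" ","").replace(".0,",",").replace(".0]","]").replace("-0,","0,").replace("-0]","0]"))
    print(len(out),"rows; ends",p.round(1),R.from_matrix(Rm).as_rotvec().round(3))
def now():
    from plant import bot
    o=bot.get_obs();Rm=R.from_rotvec(o["tcp_rot"]).as_matrix()
    print("t",round(float(o["clock"]),2),"p",o["tool_pos"].round(1),"rv",o["tcp_rot"].round(3),"q",o["joint_positions"].round(2),"F",o["ft_force"].round(1),"gap",round(float(o["finger_gap"]),1))
    return o["tool_pos"],Rm
E
python3 - <<'E'
from h import *
np.set_printoptions(suppress=True,precision=1)
# check rod top z with depth (both cams)
A=np.concatenate([cloud(load(n)).reshape(-1,3) for n in("top0","side0")])
y=np.radians(-5.9);d=np.array([np.cos(y),np.sin(y)]);w=np.array([-d[1],d[0]])
for r,B in RODS.items():
    q=A[:,:2]-B;s=q@d;t=q@w
    for s0 in(45,60,75,100):
        k=(abs(s-s0)<8)&(abs(t)<8)&(A[:,2]>30)
        nb=0 if s0==100 else -3*.883
        print(r,s0,np.median(A[k,2]),"expect",55+s0*np.tan(SL)+nb/np.cos(SL)**0,k.sum())
p,Rm=now()
g,Rg=rackgrasp("L",5,7,14);print(g)
pre=g-80*Rg[:,2]
rows(p,Rm,[(np.array([280,-400,225]),toolR(0,0),5,1),(pre,Rg,5,1),(g-25*Rg[:,2],Rg,5,1)])
E
```

```text
L 45 75.18250297364864 expect 76.2956947630554 48
L 60 82.58993347831381 expect 84.27725968407387 66
L 75 90.32564051906877 expect 92.25882460509233 76
L 100 102.54734978392162 expect 108.21043280678978 63
M 45 74.10363755730327 expect 76.2956947630554 70
M 60 82.09509107823226 expect 84.27725968407387 68
M 75 90.01552787877336 expect 92.25882460509233 71
M 100 100.77330310566981 expect 108.21043280678978 81
R 45 74.0327675266924 expect 76.2956947630554 70
R 60 82.46588799913366 expect 84.27725968407387 75
R 75 89.69813711718552 expect 92.25882460509233 76
R 100 96.52408254498096 expect 108.21043280678978 78
t 0.1 p [ 242.2 -548.6  221.6] rv [-3.1 -0.6  0. ] q [-1.2  0.1  1.2 -0.   1.8 -0.1] F [-0.6  0.3 -0.1] gap 87.8
[ 460.3 -156.2   61. ]
[[5,2.35,-3,-0.1,0,0,6],[5,2.05,-3.25,-0.05,0,0,6],[5,1.7,-3.45,-0.1,0,0,6],[5,1.3,-3.6,-0.05,0,0,6],[5,2,-3.1,1.1,0,2,0.5],[5,1.95,-3.1,1.15,0,1.5,0.5],[5,1.9,-3.1,1.2,0,2,1],[5,1.8,-3.15,1.25,0,1.5,0.5]]
[[5,1.7,-3.15,1.3,0,2,1],[5,1.6,-3.2,1.35,-0.5,1.5,0.5],[5,1.55,-3.2,1.4,0,2,1],[5,1.45,-3.25,1.45,-0.5,1.5,0.5],[5,0,0,2.75,0,0,0],[5,0,0,2.75,0,0,0]]
14 rows; ends [ 454.3 -155.5   85.1] [ 3.1 -0.2  0.4]
```

send_rows([
  [[5,2.35,-3,-0.1,0,0,6],[5,2.05,-3.25,-0.05,0,0,6],[5,1.7,-3.45,-0.1,0,0,6],[5,1.3,-3.6,-0.05,0,0,6],[5,2,-3.1,1.1,0,2,0.5],[5,1.95,-3.1,1.15,0,1.5,0.5],[5,1.9,-3.1,1.2,0,2,1],[5,1.8,-3.15,1.25,0,1.5,0.5]],
], newtons=40)

```text
clock: 0.77
tool_pos: [361.6, -275.7, 181.6]
tcp_rot: [-3.134, 0.076, -0.194]
ft_force: [0.9, -0.1, -0.7]
finger_gap: 50.1
```

send_rows([
  [[5,1.7,-3.15,1.3,0,2,1],[5,1.6,-3.2,1.35,-0.5,1.5,0.5],[5,1.55,-3.2,1.4,0,2,1],[5,1.45,-3.25,1.45,-0.5,1.5,0.5],[5,0,0,0,0,0,0]],
])

```text
clock: 1.18
tool_pos: [442.0, -148.4, 135.9]
tcp_rot: [3.103, -0.147, 0.378]
ft_force: [-0.8, 0.4, -0.6]
finger_gap: 49.6
```

```bash
python3 - <<'E'
from h import *
p,Rm=now()
g,Rg=rackgrasp("L",5,7,14,dz=-2);print(g)
rows(p,Rm,[(g-25*Rg[:,2],Rg,5,1),(g,Rg,5,2)])
from plant import bot
for n in("top","side"):
    f=bot.grab_frame(n);np.savez(n+"1.npz",**f)
    c=proj(f,p).astype(int);print(c)
    crop(f,n+"1.png",max(c[0]-100,0),max(c[1]-70,0),min(c[0]+100,640),c[1]+70,4)
now()
E
```

```text
t 1.18 p [ 442.  -148.4  135.9] rv [ 3.103 -0.147  0.378] q [-0.46 -0.51  1.93  0.09  1.5   1.21] F [-0.8  0.4 -0.6] gap 49.6
[ 460.25085978 -156.23123139   58.98809221]
[[5,0,0.3,2.7,0,0,0],[5,0,0.3,2.7,0,0,0.5],[5,0,0,1.25,0,0,0],[5,0,0,1.25,0,0,0]]
4 rows; ends [ 460.4 -156.2   59.2] [ 3.103 -0.161  0.378]
[396 276]
[403 201]
t 1.28 p [ 441.1 -152.9  138.2] rv [ 3.099 -0.15   0.377] q [-0.47 -0.51  1.92  0.08  1.51  1.2 ] F [ 0.9 -1.4  0.1] gap 49.8
```

View pics/top1.png

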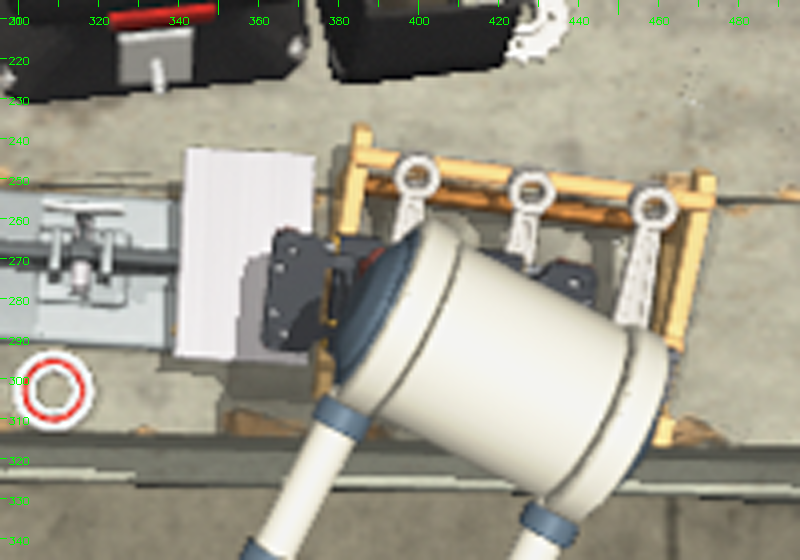

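View pics/side1.png

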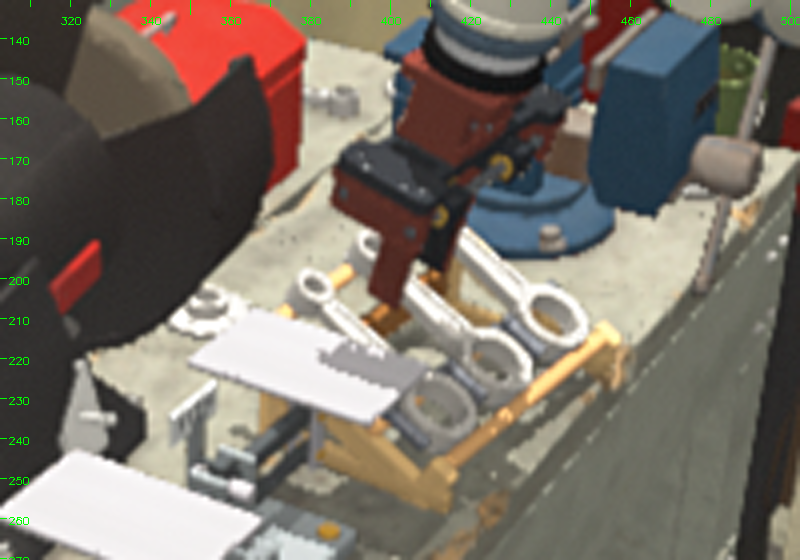

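Confirmed: the gripper body is 178 mm wide along y and overlaps the right pan, so the reduced lean is needed. I'll descend onto the left rod.

```bash
python3 - <<'E'
from h import *
p,Rm=now()
g,Rg=rackgrasp("L",5,7,14,dz=-2);print(g)
rows(p,Rm,[(g-25*Rg[:,2],Rg,5,1),(g,Rg,5,3)])
E
```

```text
t 1.28 p [ 441.1 -152.9  138.2] rv [ 3.099 -0.15   0.377] q [-0.47 -0.51  1.92  0.08  1.51  1.2 ] F [ 0.9 -1.4  0.1] gap 49.8
[ 460.25085978 -156.23123139   58.98809221]
[[5,0,0.05,2.85,0,0,0],[5,0,0.05,2.8,0,0,0.5],[5,0,0,0.85,0,0,0],[5,0,0,0.85,0,0,0],[5,0,0,0.8,0,0,0]]
5 rows; ends [ 460.4 -156.2   59. ] [ 3.099 -0.164  0.377]
```

send_rows([
  [[5,0,0.05,2.85,0,0,0],[5,0,0.05,2.8,0,0,0.5],[5,0,0,0.85,0,0,0],[5,0,0,0.85,0,0,0],[5,0,0,0.8,0,0,0],[5,0,0,0,0,0,0]],
])

```text
clock: 1.78
tool_pos: [460.4, -158.4, 59.2]
tcp_rot: [3.098, -0.172, 0.378]
ft_force: [-0.4, 0.6, 0.1]
finger_gap: 50.1
```

```bash
python3 - <<'E'
from h import *
from plant import bot
f=bot.grab_frame("side");p,Rm=now()
np.savez("side2.npz",**f);crop(f,"side2.png",320,150,480,270,5)
E
```

```text
t 1.83 p [ 460.6 -158.4   60.2] rv [ 3.097 -0.171  0.38 ] q [-0.46 -0.43  2.    0.08  1.34  1.21] F [0.1 0.6 0.1] gap 49.7
```

View pics/side2.png

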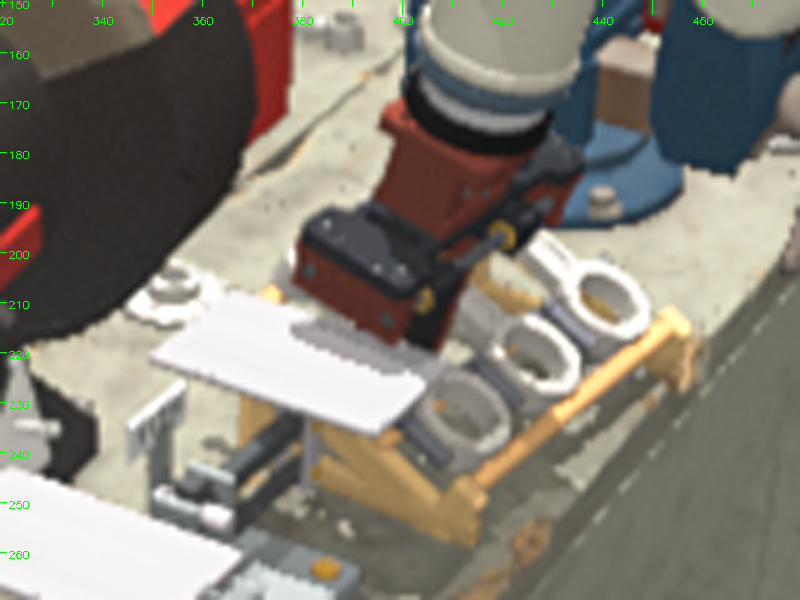

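send_rows([
  [[5,0,-0.2,0,0,0,0],[1.5,0,0,0,0,0,0],[1.5,0,0,0,0,0,0],[1.5,0,0,0,0,0,0],[1.5,0,0,0,0,0,0]],
])

```text
clock: 2.25
tool_pos: [461.1, -155.8, 60.4]
tcp_rot: [3.097, -0.17, 0.381]
ft_force: [0.5, 0.8, 0.3]
finger_gap: 27.0
```

send_rows([
  [[1.5,0,0,0,0,0,0],[1.5,0,0,0,0,0,0],[1.5,0,0,0,0,0,0]],
])

```text
clock: 2.5
tool_pos: [461.1, -156.0, 60.4]
tcp_rot: [3.097, -0.17, 0.381]
ft_force: [-0.7, -0.5, 3.7]
finger_gap: 23.4
```

```bash
python3 - <<'E'
from h import *
p,Rm=now()
# lift 60 then to right pan. rod centre on pan target (442,-57), yaw -2; grasp at ry=5, e=7, tool leans -14
d=np.array([np.cos(-.035),np.sin(-.035),0])
C=np.array([445,-56.5,0])-5*d
R1=toolR(-2,-14)
def tgt(z): return C+np.array([0,0,z+10])+7*R1[:,2]   # rod underside at z
up=p+np.array([-15,0,70.])
rows(p,Rm,[(up,Rm,1.5,3),(np.array([430,-80,195]),R1,1.5,1),(tgt(121+25),R1,1.5,2)])
rows(tgt(146),R1,[(tgt(122.5),R1,1.5,4)])
print(tgt(122.5))
E
```

```text
t 2.5 p [ 461.1 -156.    60.4] rv [ 3.097 -0.17   0.381] q [-0.45 -0.43  2.    0.08  1.34  1.22] F [-0.7 -0.5  3.7] gap 23.4
[[1.5,0.1,0.05,-2.4,0,0,0],[1.5,0.1,0.05,-2.4,0,0,0],[1.5,0.05,0.1,-2.35,0,0,0],[1.5,-0.15,-1.45,-1.4,0,-5.5,-1],[1.5,-0.25,-1.5,-1.35,0,-5.5,-1],[1.5,-0.35,-1.5,-1.3,0,-5.5,-1],[1.5,-0.5,-1.5,-1.3,0,-6,-0.5],[1.5,-0.6,-1.45,-1.2,0.5,-5.5,-1]]
[[1.5,0.9,-1.2,2.15,0,0,0],[1.5,0.95,-1.2,2.1,0,0,0]]
10 rows; ends [438.3 -56.3 149.2] [-3.109  0.052  0.381]
[[1.5,0.15,0,0.55,0,0,0],[1.5,0.15,0,0.6,0,0,0],[1.5,0.15,0,0.55,0,0,0],[1.5,0.1,0,0.6,0,0,0]]
4 rows; ends [438.1 -56.3 125.6] [-3.113  0.054  0.382]
[438.31064052 -56.26593506 125.70792992]
```

send_rows([
  [[1.5,0.1,0.05,-2.4,0,0,0],[1.5,0.1,0.05,-2.4,0,0,0],[1.5,0.05,0.1,-2.35,0,0,0],[1.5,-0.15,-1.45,-1.4,0,-5.5,-1],[1.5,-0.25,-1.5,-1.35,0,-5.5,-1],[1.5,-0.35,-1.5,-1.3,0,-5.5,-1],[1.5,-0.5,-1.5,-1.3,0,-6,-0.5],[1.5,-0.6,-1.45,-1.2,0.5,-5.5,-1]],
])

```text
clock: 3.17
tool_pos: [429.7, -79.0, 195.0]
tcp_rot: [-3.108, 0.051, 0.39]
ft_force: [-0.6, -0.2, -3.4]
finger_gap: 23.5
```

send_rows([
  [[1.5,0.9,-1.2,2.15,0,0,0],[1.5,0.95,-1.2,2.1,0,0,0],[1.5,0,0,0,0,0,0],[1.5,0,0,0,0,0,0]],
])

```text
clock: 3.5
tool_pos: [437.2, -55.6, 146.8]
tcp_rot: [-3.107, 0.05, 0.39]
ft_force: [-0.9, -0.4, -2.5]
finger_gap: 23.5
```

```bash
python3 - <<'E'
from h import *
from plant import bot
f=bot.grab_frame("side");p,Rm=now()
crop(f,"side3.png",280,130,440,270,5)
f=bot.grab_frame("top");crop(f,"top3.png",300,210,460,330,5)
E
```

```text
t 3.55 p [437.7 -56.2 148.4] rv [-3.108  0.051  0.385] q [-0.18 -0.11  1.58 -0.03  1.92  1.42] F [ 0.2 -0.8 -2.7] gap 23.4
```

View pics/side3.png

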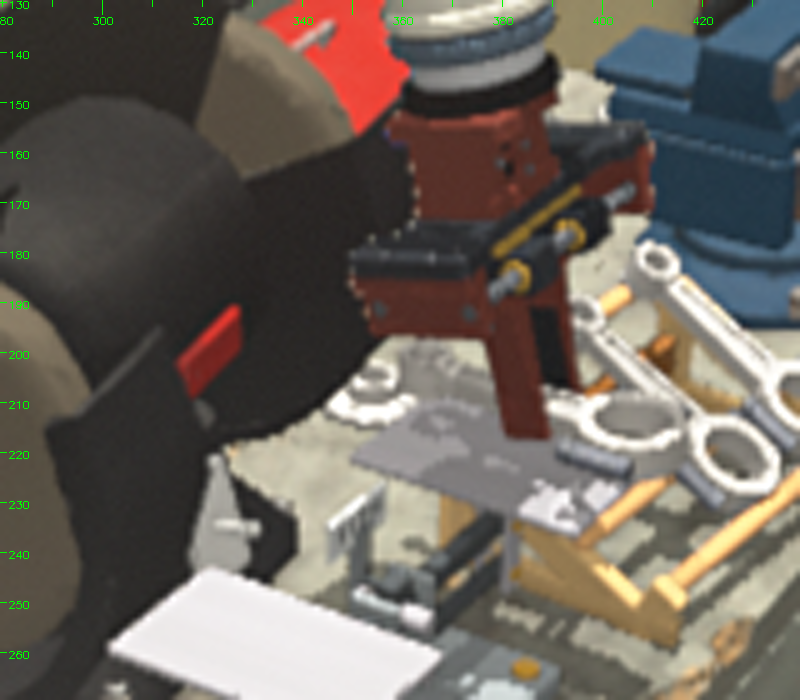

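View pics/top3.png

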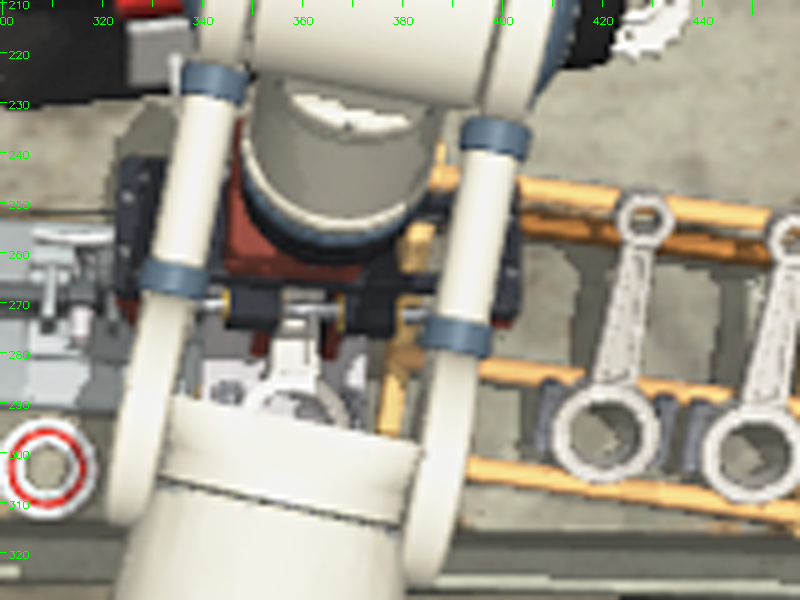

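send_rows([
  [[1.5,0.15,0,0.55,0,0,0],[1.5,0.15,0,0.6,0,0,0],[1.5,0.15,0,0.55,0,0,0],[1.5,0.1,0,0.55,0,0,0],[1.5,0,0,0,0,0,0],[1.5,0,0,0,0,0,0]],
])

```text
clock: 4.1
tool_pos: [437.7, -56.1, 125.2]
tcp_rot: [-3.108, 0.052, 0.384]
ft_force: [0.8, 0.5, -2.2]
finger_gap: 23.5
```

```bash
python3 - <<'E'
from h import *
from plant import bot
p,Rm=now()
f=bot.grab_frame("side");crop(f,"side4.png",300,160,440,270,5.7)
now()
E
```

```text
t 4.1 p [437.7 -56.1 125.2] rv [-3.108  0.052  0.384] q [-0.18 -0.1   1.61 -0.03  1.87  1.42] F [ 0.8  0.5 -2.2] gap 23.5
t 4.15 p [437.9 -56.1 125.6] rv [-3.109  0.052  0.383] q [-0.18 -0.1   1.61 -0.03  1.87  1.42] F [-0.3  0.3 -2.8] gap 23.4
```

View pics/side4.png

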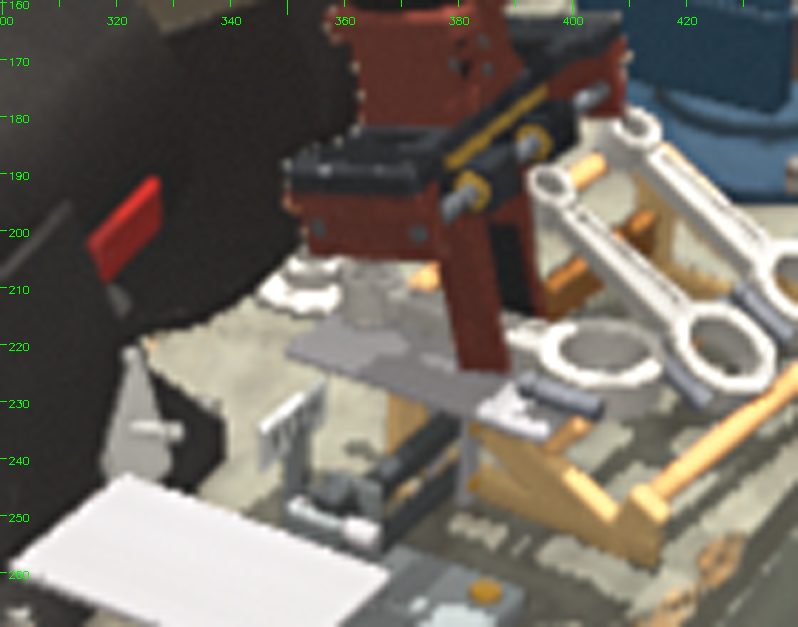

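send_rows([
  [[1.5,0,0,0.1,0,0,0],[1.5,0,0,0,0,0,0],[5,0,0,0,0,0,0],[5,0,0,0,0,0,0],[5,0,0,0,0,0,0],[5,0,0,0,0,0,0]],
])

```text
clock: 4.65
tool_pos: [438.0, -56.0, 125.2]
tcp_rot: [-3.109, 0.052, 0.381]
ft_force: [-0.5, -0.6, 0.0]
finger_gap: 47.0
```

```bash
python3 - <<'E'
from h import *
p,Rm=now()
up=p-np.array([0,0,-75.])
g,Rg=rackgrasp("M",10,9,28,dz=-2);print(g)
rows(p,Rm,[(p-50*Rm[:,2],Rm,5,2),(g-80*Rg[:,2]+[0,0,20],Rg,5,1),(g-25*Rg[:,2],Rg,5,2)])
E
```

```text
t 4.65 p [438.  -56.  125.2] rv [-3.109  0.052  0.381] q [-0.18 -0.1   1.62 -0.03  1.87  1.42] F [-0.5 -0.6  0. ] gap 47.0
[ 450.17860585 -227.43775277   55.48491736]
[[5,0,0,-2.5,0,0,0],[5,0,0,-2.5,0,0,0],[5,-0.35,2.4,0.5,0,6,0.5],[5,-0.35,2.4,0.45,0,6,0.5],[5,-0.4,2.4,0.4,0,6,0.5],[5,-0.4,2.4,0.35,0,6,0.5],[5,-0.45,2.45,0.3,-0.5,6,0.5],[5,-0.45,2.4,0.3,0,6,0.5]]
[[5,-0.45,2.45,0.25,-0.5,6,1],[5,-0.45,0,3.65,0,0,0],[5,-0.45,-0.05,3.6,0,0,0]]
11 rows; ends [ 438.7 -226.    77.7] [ 3.018 -0.161  0.753]
```

send_rows([
  [[5,0,0,-2.5,0,0,0],[5,0,0,-2.5,0,0,0],[5,-0.35,2.4,0.5,0,6,0.5],[5,-0.35,2.4,0.45,0,6,0.5],[5,-0.4,2.4,0.4,0,6,0.5],[5,-0.4,2.4,0.35,0,6,0.5],[5,-0.45,2.45,0.3,-0.5,6,0.5],[5,-0.45,2.4,0.3,0,6,0.5]],
])

```text
clock: 5.32
tool_pos: [418.0, -200.6, 150.8]
tcp_rot: [3.059, -0.132, 0.605]
ft_force: [0.2, -0.7, 0.2]
finger_gap: 50.0
```

send_rows([
  [[5,-0.45,2.45,0.25,-0.5,6,1],[5,-0.45,0,3.65,0,0,0],[5,0,0,0,0,0,0],[5,0,0,0,0,0,0]],
])

```text
clock: 5.65
tool_pos: [424.3, -224.7, 109.6]
tcp_rot: [3.022, -0.164, 0.748]
ft_force: [-0.0, 0.3, 0.9]
finger_gap: 50.4
```

```bash
python3 - <<'E'
from h import *
from plant import bot
f=bot.grab_frame("side");p,Rm=now()
crop(f,"side5.png",280,150,460,290,4.4)
g,Rg=rackgrasp("M",10,9,28,dz=-2)
rows(p,Rm,[(g-25*Rg[:,2],Rg,5,1),(g,Rg,5,3)])
E
```

```text
t 5.7 p [ 425.6 -224.3  111.4] rv [ 3.021 -0.16   0.75 ] q [-0.77 -0.68  2.12  0.3   1.31  0.89] F [-0.   0.5 -0.2] gap 49.7
[[5,-0.45,0.05,3.6,0,0,0],[5,0,0,0.85,0,0,0],[5,0,0,0.85,0,0,0],[5,0,0,0.8,0,0,0]]
4 rows; ends [ 450.  -227.4   55.4] [ 3.021 -0.16   0.75 ]
```

View pics/side5.png

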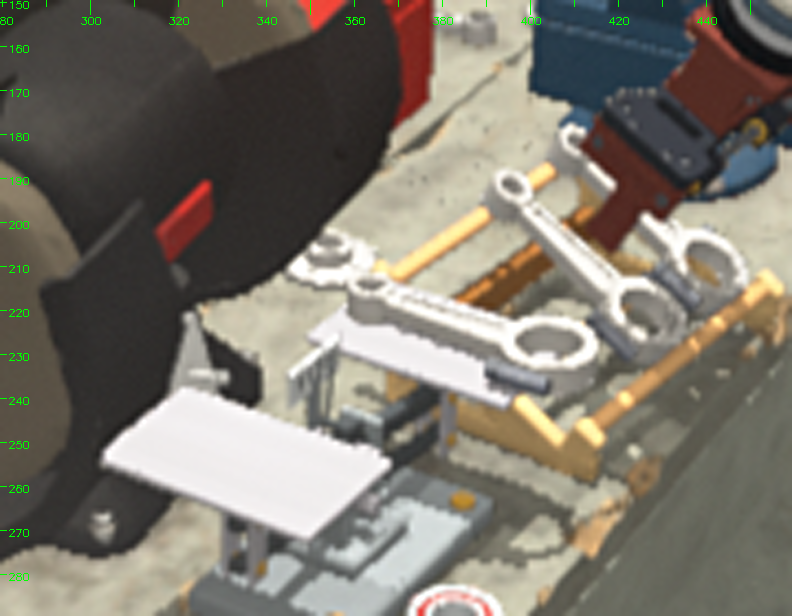

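The left rod lies flat on the right pan, which has gone down to its stop. Next I take the middle rod.

send_rows([
  [[5,-0.45,0.05,3.6,0,0,0],[5,0,0,0.85,0,0,0],[5,0,0,0.85,0,0,0],[5,0,0,0.8,0,0,0],[5,0,0,0,0,0,0],[5,0,0,0,0,0,0]],
])

```text
clock: 6.2
tool_pos: [450.5, -227.7, 55.6]
tcp_rot: [3.02, -0.159, 0.752]
ft_force: [0.0, 0.4, 0.1]
finger_gap: 50.1
```

```bash
python3 - <<'E'
from h import *
p,Rm=now();g,Rg=rackgrasp("M",10,9,28,dz=-2)
print(Rm.T@(g-p))
E
```

```text
t 6.2 p [ 450.5 -227.7   55.6] rv [ 3.02  -0.159  0.752] q [-0.73 -0.57  2.16  0.3   1.16  0.88] F [0.  0.4 0.1] gap 50.1
[-0.37357207 -0.21191629 -0.07515764]
```

send_rows([
  [[1.5,0,0,0,0,0,0],[1.5,0,0,0,0,0,0],[1.5,0,0,0,0,0,0],[1.5,0,0,0,0,0,0],[1.5,0,0,0,0,0,0],[1.5,0,0,0,0,0,0]],
])

```text
clock: 6.7
tool_pos: [450.1, -228.3, 55.7]
tcp_rot: [3.018, -0.161, 0.753]
ft_force: [-1.8, 1.4, 3.2]
finger_gap: 23.4
```

```bash
python3 - <<'E'
from h import *
p,Rm=now()
# to left pan: rod centre (440,144.5) yaw -2, ry=10,e=9, vertical. pan at 136.
d=np.array([np.cos(-.035),np.sin(-.035),0])
C=np.array([441,144.5,0])-10*d
R1=toolR(-2,0)
tgt=lambda z:C+np.array([0,0,z+10])+9*R1[:,2]
up=p+np.array([-25,0,55.])
rows(p,Rm,[(up,Rm,1.5,2),(np.array([400,-130,200]),R1,1.5,1),(np.array([400,60,210]),R1,1.5,1),(tgt(136+40),R1,1.5,1)])
print(tgt(138))
E
```

```text
t 6.7 p [ 450.1 -228.3   55.7] rv [ 3.018 -0.161  0.753] q [-0.73 -0.57  2.16  0.3   1.16  0.88] F [-1.8  1.4  3.2] gap 23.4
[[1.5,0.2,0.15,-3,0,0,0],[1.5,0.2,0.1,-3,0,0,0],[1.5,0.2,-1.9,-1.9,0,-5.5,-1],[1.5,0.05,-1.9,-1.95,0.5,-5.5,-1],[1.5,-0.1,-1.9,-1.9,0,-5.5,-0.5],[1.5,-0.25,-1.9,-1.9,0.5,-5.5,-1],[1.5,-0.4,-1.95,-1.85,0,-6,-0.5],[1.5,-0.15,-3.8,-0.2,0,0,0]]
[[1.5,-0.15,-3.8,-0.2,0,0,0],[1.5,-0.1,-3.8,-0.2,0,0,0],[1.5,-0.15,-3.8,-0.25,0,0,0],[1.5,-0.1,-3.8,-0.2,0,0,0],[1.5,0.9,-2.85,1.1,0,0,0],[1.5,0.95,-2.85,1.1,0,0,0],[1.5,0.9,-2.9,1.05,0,0,0]]
15 rows; ends [430.8 145.1 177.2] [ 3.138 -0.056 -0.   ]
[431.00612437 144.84992855 139.        ]
```

send_rows([
  [[1.5,0.2,0.15,-3,0,0,0],[1.5,0.2,0.1,-3,0,0,0],[1.5,0.2,-1.9,-1.9,0,-5.5,-1],[1.5,0.05,-1.9,-1.95,0.5,-5.5,-1],[1.5,-0.1,-1.9,-1.9,0,-5.5,-0.5],[1.5,-0.25,-1.9,-1.9,0.5,-5.5,-1],[1.5,-0.4,-1.95,-1.85,0,-6,-0.5],[1.5,-0.15,-3.8,-0.2,0,0,0]],
])

```text
clock: 7.37
tool_pos: [401.3, -93.0, 201.8]
tcp_rot: [3.137, -0.06, -0.013]
ft_force: [0.5, 1.0, -3.3]
finger_gap: 23.6
```

send_rows([
  [[1.5,-0.15,-3.8,-0.2,0,0,0],[1.5,-0.1,-3.8,-0.2,0,0,0],[1.5,-0.15,-3.8,-0.25,0,0,0],[1.5,-0.1,-3.8,-0.2,0,0,0],[1.5,0.9,-2.85,1.1,0,0,0],[1.5,0.95,-2.85,1.1,0,0,0],[1.5,0,0,0,0,0,0],[1.5,0,0,0,0,0,0]],
])

```text
clock: 8.03
tool_pos: [420.0, 117.4, 185.4]
tcp_rot: [3.138, -0.052, -0.008]
ft_force: [-0.0, -0.1, -2.1]
finger_gap: 23.9
```

```bash
python3 - <<'E'
from h import *
from plant import bot
f=bot.grab_frame("side");crop(f,"side6.png",220,130,420,280,4)
np.savez("side6.npz",**f)
f=bot.grab_frame("top");np.savez("top6.npz",**f);
Q=cloud(dict(np.load("side6.npz")));
k=(Q[...,0]>400)&(Q[...,0]<528)&(Q[...,1]>108)&(Q[...,1]<180)&(Q[...,2]>100)&(Q[...,2]<145)
print("left pan z",np.median(Q[k][:,2]),k.sum())
p,Rm=now()
d=np.array([np.cos(-.035),np.sin(-.035),0])
C=np.array([441,144.5,0])-10*d
R1=toolR(-2,0)
tgt=lambda z:C+np.array([0,0,z+10])+9*R1[:,2]
rows(p,Rm,[(tgt(146),R1,1.5,2),(tgt(137.5),R1,1.5,3)])
E
```

```text
left pan z 136.4228704963191 1047
t 8.13 p [420.5 116.  187. ] rv [ 3.138e+00 -5.700e-02 -3.000e-03] q [ 0.19 -0.36  1.7  -0.    1.8   1.8 ] F [-0.2  0.2 -3.3] gap 23.5
[[1.5,0.5,-1.45,2,0,0,0],[1.5,0.45,-1.5,2,0,0,0],[1.5,0,0,0.3,0,0,0],[1.5,0,0,0.25,0,0,0],[1.5,0,0,0.3,0,0,0]]
5 rows; ends [431.  145.  138.4] [ 3.138e+00 -5.700e-02 -3.000e-03]
```

View pics/side6.png

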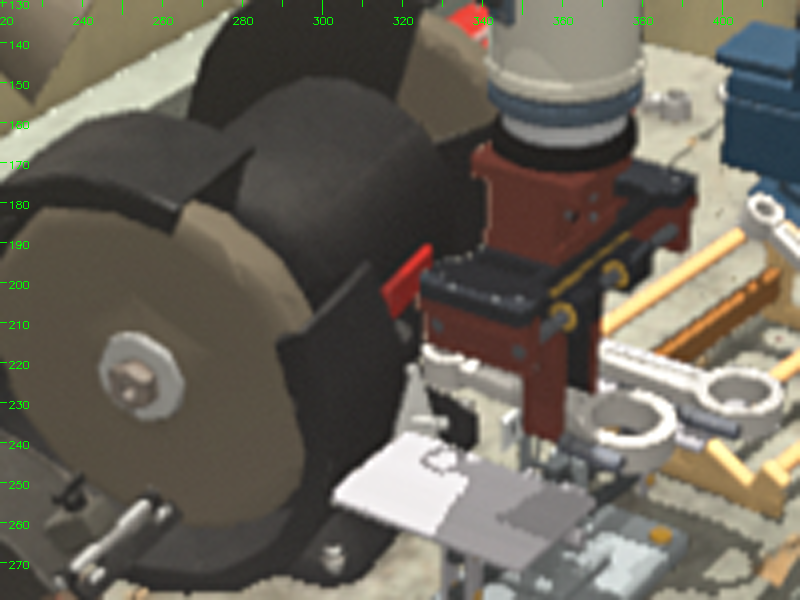

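send_rows([
  [[1.5,0.3,-1.45,2,0,0,0],[1.5,0.25,-1.5,2,0,0,0],[1.5,0,0,0.3,0,0,0],[1.5,0,0,0.25,0,0,0],[1.5,0,0,0.3,0,0,0],[1.5,0,0,0,0,0,0],[1.5,0,0,0,0,0,0]],
])

```text
clock: 8.72
tool_pos: [427.7, 144.9, 139.9]
tcp_rot: [3.139, -0.058, 0.001]
ft_force: [-0.6, 0.3, -2.4]
finger_gap: 23.5
```

```bash
python3 - <<'E'
from h import *
from plant import bot
f=bot.grab_frame("side");crop(f,"side7.png",240,160,420,290,4.4)
now()
E
```

```text
t 8.77 p [427.7 145.1 139.9] rv [ 3.139e+00 -5.800e-02  1.000e-03] q [ 0.25 -0.32  1.75 -0.    1.7   1.86] F [ 0.1 -0.4 -3.4] gap 23.8
```

View pics/side7.png

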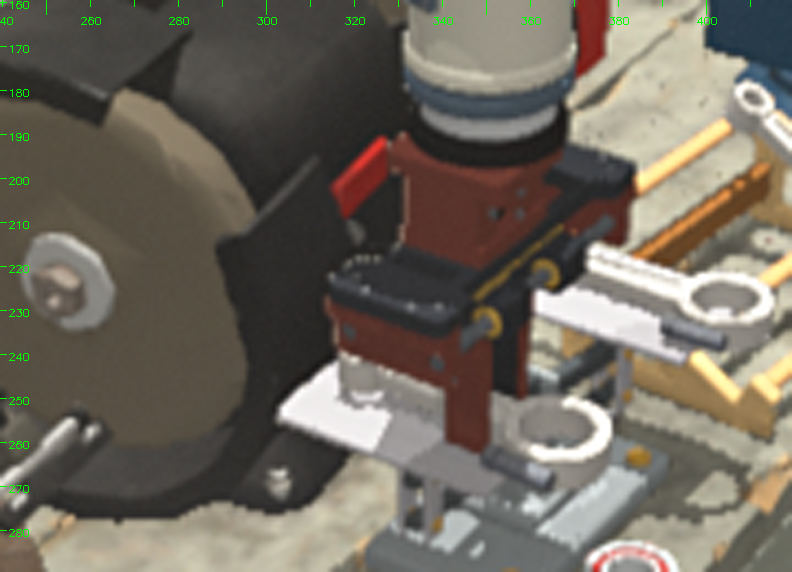

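send_rows([
  [[1.5,0,0,0.15,0,0,0],[1.5,0,0,0,0,0,0],[5,0,0,0,0,0,0],[5,0,0,0,0,0,0],[5,0,0,0,0,0,0],[5,0,0,0,0,0,0],[5,0,0,-2,0,0,0],[5,0,0,-3,0,0,0]],
])

```text
clock: 9.43
tool_pos: [425.8, 145.4, 184.7]
tcp_rot: [3.137, -0.056, -0.011]
ft_force: [0.5, -0.0, 0.5]
finger_gap: 50.1
```

```bash
python3 - <<'E'
from h import *
p,Rm=now()
g,Rg=rackgrasp("R",10,9,22,dz=-2)
# retreat up then go hover near right rod
rows(p,Rm,[(np.array([415,120,215]),toolR(-2,0),5,1),(np.array([400,-130,215]),toolR(-4,5),5,1),(g-70*Rg[:,2]+[0,0,25],Rg,5,1)])
E
```

```text
t 9.43 p [425.8 145.4 184.7] rv [ 3.137 -0.056 -0.011] q [ 0.26 -0.31  1.67 -0.    1.79  1.86] F [ 0.5 -0.   0.5] gap 50.1
[[5,-0.5,1.3,-1.5,0,0,0],[5,-0.5,1.3,-1.5,0,0.5,0],[5,-0.1,3.6,0,0,0.5,0.5],[5,-0.05,3.55,0,0,0.5,0],[5,-0.05,3.6,0,0,1,0.5],[5,-0.05,3.55,0,0,0.5,0],[5,0,3.6,0.05,0,1,0.5],[5,0,3.55,0,0,0.5,0]]
[[5,0,3.6,0.05,0,1,0.5],[5,0.4,3.35,1.45,0,3.5,0.5],[5,0.35,3.35,1.45,0,3.5,0.5],[5,0.3,3.35,1.5,0,3.5,0.5],[5,0.2,3.35,1.5,0,3,0],[5,0.15,3.4,1.5,0,3.5,0.5]]
14 rows; ends [ 414.6 -300.   145.2] [ 3.064 -0.162  0.599]
```

send_rows([
  [[5,-0.5,1.3,-1.5,0,0,0],[5,-0.5,1.3,-1.5,0,0.5,0],[5,-0.1,3.6,0,0,0.5,0.5],[5,-0.05,3.55,0,0,0.5,0],[5,-0.05,3.6,0,0,1,0.5],[5,-0.05,3.55,0,0,0.5,0],[5,0,3.6,0.05,0,1,0.5],[5,0,3.55,0,0,0.5,0]],
])

```text
clock: 10.1
tool_pos: [403.0, -95.5, 217.7]
tcp_rot: [3.133, -0.097, 0.125]
ft_force: [0.4, -0.2, -0.4]
finger_gap: 50.3
```

send_rows([
  [[5,0,3.6,0.05,0,1,0.5],[5,0.4,3.35,1.45,0,3.5,0.5],[5,0.35,3.35,1.45,0,3.5,0.5],[5,0.3,3.35,1.5,0,3.5,0.5],[5,0.2,3.35,1.5,0,3,0],[5,0.15,3.4,1.5,0,3.5,0.5],[5,0,0,0,0,0,0],[5,0,0,0,0,0,0]],
])

```text
clock: 10.77
tool_pos: [414.6, -300.8, 145.4]
tcp_rot: [3.066, -0.17, 0.605]
ft_force: [-0.1, 1.0, -0.0]
finger_gap: 50.1
```

send_rows([
  [[5,0,0,0,0,0,0],[5,0,0,0,0,0,0],[5,0,0,0,0,0,0],[5,0,0,0,0,0,0],[5,0,0,0,0,0,0]],
])

```text
clock: 11.18
tool_pos: [416.9, -298.9, 147.7]
tcp_rot: [3.064, -0.159, 0.61]
ft_force: [-0.0, -0.5, -0.8]
finger_gap: 50.3
```

```bash
cat > look.py <<'E'
import sys
from h import *
from plant import bot
i=sys.argv[1]
for n in("side","top"):
    f=bot.grab_frame(n);np.savez(n+i+".npz",**f)
    if n=="side": crop(f,n+i+".png",240,150,460,310,3.6)
    else: crop(f,n+i+".png",250,215,480,325,3.4)
    Q=cloud(f)
    for nm,yc in(("L",143.6),("R",-55.6)):
        k=(abs(Q[...,0]-463)<55)&(abs(Q[...,1]-yc)<33)&(Q[...,2]>98)&(Q[...,2]<142)
        h,e=np.histogram(Q[k][:,2],bins=np.arange(98,162,2));print(n,nm,[(int(e[j]),int(h[j])) for j in range(len(h)) if h[j]>20])
now()
E
python3 look.py 8
```

```text
side L [(118, 76), (120, 169), (122, 88), (124, 22), (128, 27), (130, 45), (132, 33), (134, 74), (136, 93), (138, 64), (140, 35)]
side R [(120, 105), (122, 96), (124, 29), (128, 34), (130, 24), (132, 25), (134, 36), (136, 79), (138, 61), (140, 51)]
top L [(114, 36), (116, 107), (118, 201), (120, 232), (122, 175), (124, 53), (130, 21), (132, 46), (134, 63), (136, 69), (138, 81), (140, 51)]
top R [(116, 63), (118, 142), (120, 235), (122, 197), (124, 100), (126, 32), (132, 29), (134, 67), (136, 78), (138, 89), (140, 62)]
t 11.28 p [ 416.6 -299.1  147.3] rv [ 3.064 -0.161  0.609] q [-0.88 -0.46  1.89  0.28  1.43  0.8 ] F [-0.3  0.6  0.1] gap 49.9
```

View pics/side8.png

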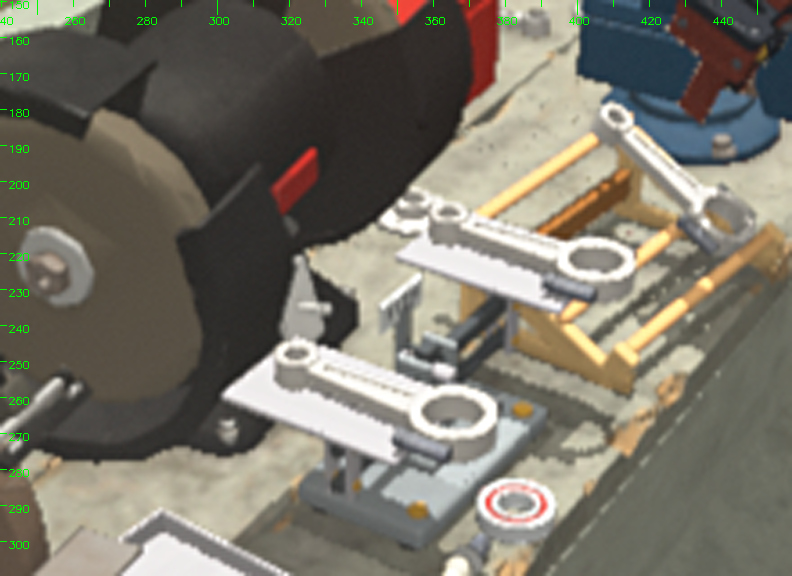

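View pics/top8.png

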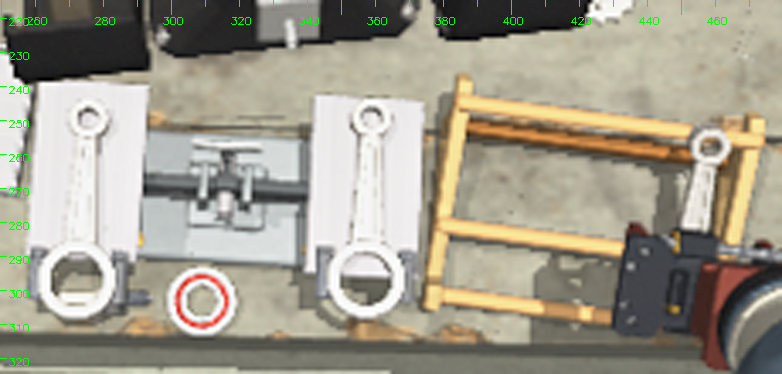

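The beam is near level, with both pans at about 120–121 mm. The left and middle rods match, so the right rod is the heavy one and goes to the tray.

```bash
python3 - <<'E'
from h import *
p,Rm=now()
g,Rg=rackgrasp("R",10,8,22,dz=-2);print(g)
rows(p,Rm,[(g-25*Rg[:,2],Rg,5,3),(g,Rg,5,3)])
E
```

```text
t 11.28 p [ 416.6 -299.1  147.3] rv [ 3.064 -0.161  0.609] q [-0.88 -0.46  1.89  0.28  1.43  0.8 ] F [-0.3  0.6  0.1] gap 49.9
[ 440.25672155 -302.61148331   56.01397486]
[[5,-0.4,0.05,2.3,0,0,0],[5,-0.45,0.05,2.3,0,0,0],[5,-0.4,0.05,2.25,-0.5,-0.5,0],[5,0,0,0.85,0,0,0],[5,0,0,0.85,0,0,0],[5,0,0,0.8,0,0,0]]
6 rows; ends [ 440.3 -302.7   56.1] [ 3.059 -0.163  0.593]
```

send_rows([
  [[5,-0.4,0.05,2.3,0,0,0],[5,-0.45,0.05,2.3,0,0,0],[5,-0.4,0.05,2.25,-0.5,-0.5,0],[5,0,0,0.85,0,0,0],[5,0,0,0.85,0,0,0],[5,0,0,0.8,0,0,0],[5,0,0,0,0,0,0],[5,0,0,0,0,0,0]],
])

```text
clock: 11.95
tool_pos: [440.2, -303.4, 56.3]
tcp_rot: [3.059, -0.165, 0.594]
ft_force: [-0.5, 0.8, -0.2]
finger_gap: 49.7
```

```bash
python3 - <<'E'
from h import *
p,Rm=now()
g,Rg=rackgrasp("R",10,8,22,dz=-2);print(Rm.T@(g-p))
E
```

```text
t 11.95 p [ 440.2 -303.4   56.3] rv [ 3.059 -0.165  0.594] q [-0.83 -0.36  1.98  0.26  1.23  0.8 ] F [-0.5  0.8 -0.2] gap 49.7
[-0.11475619 -0.76702645  0.29073945]
```

send_rows([
  [[1.5,0,-0.1,0,0,0,0],[1.5,0,0,0,0,0,0],[1.5,0,0,0,0,0,0],[1.5,0,0,0,0,0,0],[1.5,0,0,0,0,0,0],[1.5,0,0,0,0,0,0],[1.5,0,0,0,0,0,0]],
])

```text
clock: 12.53
tool_pos: [440.1, -302.5, 56.2]
tcp_rot: [3.058, -0.165, 0.594]
ft_force: [-2.0, 0.2, 1.8]
finger_gap: 23.6
```

```bash
python3 - <<'E'
from h import *
np.set_printoptions(suppress=True,precision=0)
now()
p=np.array([420.5,116,187]);a=.19
A=np.concatenate([cloud(load(n)).reshape(-1,3) for n in("top6","side6")])
r=A-p;c,s=np.cos(a),np.sin(a)
X=r[:,0]*c+r[:,1]*s;Y=-r[:,0]*s+r[:,1]*c;Z=r[:,2]
for z in range(60,520,20):
    k=(abs(Z-z)<10)&(abs(Y)<200)&(abs(X)<170)&(A[:,0]<520)
    if k.sum()>3: print(z,k.sum(),"radial",X[k].min(),X[k].max(),"lat",np.percentile(Y[k],[0,2,98,100]))
f=load("top6");crop(f,"top6.png",220,180,400,320,4.4)
f=load("side6");crop(f,"side6b.png",260,0,460,200,3)
E
```

```text
t 12.53 p [ 440. -302.   56.] rv [ 3. -0.  1.] q [-1. -0.  2.  0.  1.  1.] F [-2.  0.  2.] gap 23.6
60 65 radial -15.930928387316207 3.551477320886313 lat [-19. -17.  31.  31.]
80 247 radial -48.49854729549837 50.04056125881079 lat [-74. -69.  88.  91.]
100 804 radial -50.01332627382378 52.1205133955347 lat [-75. -68.  92.  97.]
120 1293 radial -50.07619324802605 50.924219170048076 lat [-92. -87.  94.  99.]
140 276 radial -22.47173497014467 29.94735492440023 lat [-9. -6. 47. 49.]
160 333 radial -35.602357842621934 39.37670342897931 lat [-17.   4.  49.  52.]
180 423 radial -36.63137268060887 39.532683275971706 lat [-29. -15.  43.  50.]
200 309 radial -39.115330599241936 37.46718526918933 lat [-32. -22.  44.  45.]
220 467 radial -38.613373406815626 39.228934651534566 lat [-31. -24.  43.  46.]
240 402 radial -36.76199117422938 36.672983548506245 lat [-25. -16.  43.  45.]
260 454 radial -161.2077542455699 36.06046634286661 lat [-23. -16.  45.  58.]
280 710 radial -169.91569938420957 36.203138651109725 lat [-42. -30.  64.  65.]
300 748 radial -169.88336136632614 33.67789251978312 lat [-42. -33.  64.  66.]
320 1429 radial -169.96419693935013 43.98606480662664 lat [-63. -59.  71.  75.]
340 3319 radial -169.98252625383586 47.0658334568571 lat [-68. -58.  74.  78.]
360 1971 radial -169.96172733133642 47.260953348364694 lat [-69. -64.  74.  77.]
380 3572 radial -40.59682671703026 43.38130758660037 lat [-68. -62.  68.  74.]
400 1144 radial -23.118360579855604 24.53073894499385 lat [-58. -56.  61.  65.]
```

View pics/top6.png

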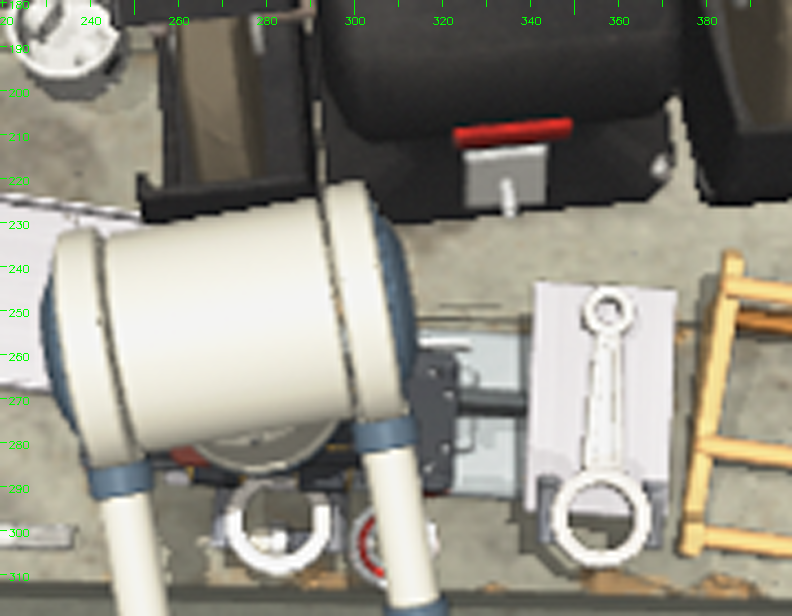

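View pics/side6b.png

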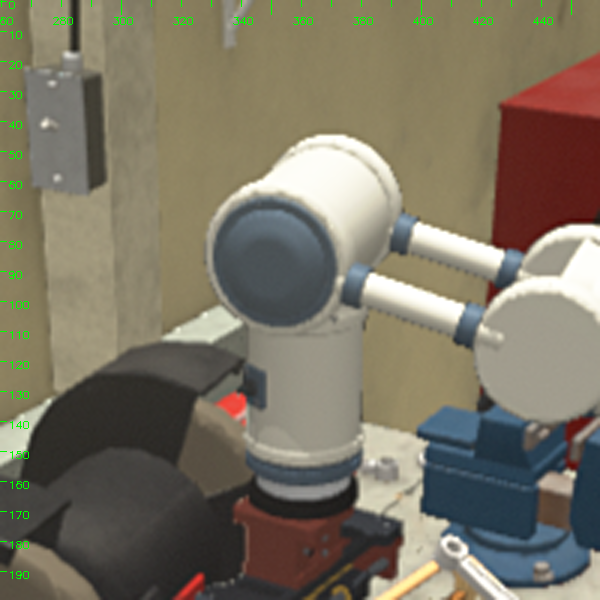

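```bash
python3 - <<'E'
from h import *
p,Rm=now()
h=np.radians(83);d=np.array([np.cos(h),np.sin(h),0])
C=np.array([531,295,0])-10*d
R1=toolR(83,-6)
tgt=lambda z:C+np.array([0,0,z+10])+8*R1[:,2]
rows(p,Rm,[(p+[-20,0,60],Rm,1.5,2),(np.array([395,-150,205]),toolR(0,0),1.5,1),(np.array([395,60,215]),toolR(25,-6),1.5,1),(np.array([400,270,215]),toolR(60,-6),1.5,1),(np.array([450,285,200]),R1,1.5,1),(tgt(110),R1,1.5,3)])
print(tgt(4.5))
E
```

```text
t 12.53 p [ 440.1 -302.5   56.2] rv [ 3.058 -0.165  0.594] q [-0.83 -0.36  1.98  0.26  1.23  0.8 ] F [-2.   0.2  1.8] gap 23.6
[[1.5,0.2,0.1,-3.15,0,0,0],[1.5,0.2,0.1,-3.15,0,0,0],[1.5,-0.1,-2.95,-1.95,0.5,-4.5,-1],[1.5,-0.2,-3,-1.95,0,-4.5,-1.5],[1.5,-0.3,-3,-1.9,0.5,-4.5,-1],[1.5,-0.35,-3,-1.85,0,-4,-1.5],[1.5,-0.4,-3.05,-1.8,0,-4.5,-1],[1.5,0,-3.5,-0.2,0,-1,-4]]
[[1.5,0.25,-3.5,-0.2,0,-1,-4],[1.5,0.45,-3.45,-0.2,-0.5,-1,-4.5],[1.5,0.75,-3.4,-0.2,0,-1,-4],[1.5,0.95,-3.35,-0.25,-0.5,-1,-4.5],[1.5,1.25,-3.3,-0.3,0,-1,-4],[1.5,1.55,-3.15,-0.15,-0.5,0,-6],[1.5,1.85,-2.95,-0.2,-0.5,0,-6],[1.5,2.15,-2.75,-0.2,-0.5,0,-5.5]]
[[1.5,2.4,-2.5,-0.25,-1,0,-6],[1.5,2.7,-2.25,-0.25,-0.5,0,-5.5],[1.5,2.85,-2,-0.3,-1,0,-6],[1.5,1,0.9,0.3,-0.5,0,-5.5],[1.5,0.9,1,0.3,-0.5,0,-5.5],[1.5,0.8,1.05,0.25,-0.5,0,-6],[1.5,0.65,1.15,0.3,-0.5,0,-5.5],[1.5,0.6,2.65,2.9,0,0,0]]
[[1.5,0.65,2.65,2.85,0,0,0],[1.5,0.6,2.6,2.9,0,0,0]]
26 rows; ends [529.4 284.2 111.9] [ 2.305  2.031 -0.124]
[529.67939604 284.24454389   6.54382484]
```

send_rows([
  [[1.5,0.2,0.1,-3.15,0,0,0],[1.5,0.2,0.1,-3.15,0,0,0],[1.5,-0.1,-2.95,-1.95,0.5,-4.5,-1],[1.5,-0.2,-3,-1.95,0,-4.5,-1.5],[1.5,-0.3,-3,-1.9,0.5,-4.5,-1],[1.5,-0.35,-3,-1.85,0,-4,-1.5],[1.5,-0.4,-3.05,-1.8,0,-4.5,-1],[1.5,0,-3.5,-0.2,0,-1,-4]],
])

```text
clock: 13.2
tool_pos: [395.6, -114.1, 208.4]
tcp_rot: [3.134, 0.107, -0.032]
ft_force: [0.6, 0.4, -4.7]
finger_gap: 23.7
```

send_rows([
  [[1.5,0.25,-3.5,-0.2,0,-1,-4],[1.5,0.45,-3.45,-0.2,-0.5,-1,-4.5],[1.5,0.75,-3.4,-0.2,0,-1,-4],[1.5,0.95,-3.35,-0.25,-0.5,-1,-4.5],[1.5,1.25,-3.3,-0.3,0,-1,-4],[1.5,1.55,-3.15,-0.15,-0.5,0,-6],[1.5,1.85,-2.95,-0.2,-0.5,0,-6],[1.5,2.15,-2.75,-0.2,-0.5,0,-5.5]],
])

```text
clock: 13.87
tool_pos: [396.6, 166.9, 213.4]
tcp_rot: [2.893, 1.135, -0.161]
ft_force: [0.8, -0.9, -5.3]
finger_gap: 23.1
```

send_rows([
  [[1.5,2.4,-2.5,-0.25,-1,0,-6],[1.5,2.7,-2.25,-0.25,-0.5,0,-5.5],[1.5,2.85,-2,-0.3,-1,0,-6],[1.5,1,0.9,0.3,-0.5,0,-5.5],[1.5,0.9,1,0.3,-0.5,0,-5.5],[1.5,0.8,1.05,0.25,-0.5,0,-6],[1.5,0.65,1.15,0.3,-0.5,0,-5.5],[1.5,0,0,0,0,0,0]],
])

```text
clock: 14.53
tool_pos: [450.6, 285.2, 196.6]
tcp_rot: [2.302, 2.037, -0.13]
ft_force: [-1.2, -0.1, -5.4]
finger_gap: 23.6
```

```bash
python3 - <<'E'
from h import *
from plant import bot
f=bot.grab_frame("side");crop(f,"side9.png",120,80,420,300,2.6)
p,Rm=now()
h=np.radians(83);d=np.array([np.cos(h),np.sin(h),0])
C=np.array([531,295,0])-10*d
R1=toolR(83,-6)
tgt=lambda z:C+np.array([0,0,z+10])+8*R1[:,2]
rows(p,Rm,[(tgt(90),R1,1.5,4),(tgt(40),R1,1.5,2)])
E
```

```text
t 14.58 p [449.7 284.9 197.3] rv [ 2.308  2.031 -0.131] q [ 0.55 -0.02  1.4  -0.08  1.84  0.66] F [-0.8  0.2 -4.4] gap 23.3
[[1.5,0.5,2,2.6,0,0,0],[1.5,0.5,2,2.55,0,0,0],[1.5,0.55,2,2.6,0,0,0],[1.5,0.5,2,2.55,-0.5,0,-0.5],[1.5,0.25,0,2.5,0,0,0],[1.5,0.3,0,2.5,0,0,0]]
6 rows; ends [529.5 284.3  41.8] [ 2.294  2.038 -0.122]
```

View pics/side9.png

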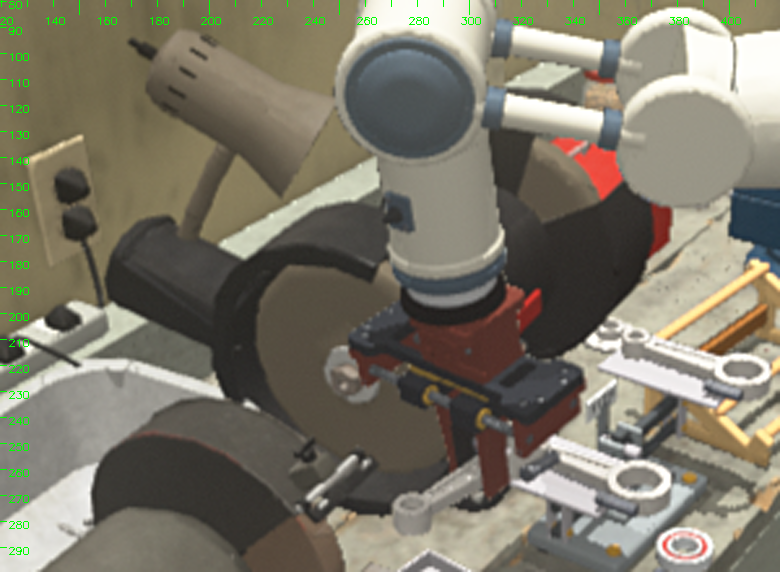

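```bash
python3 - <<'E'
from h import *
np.set_printoptions(suppress=True,precision=0)
A=np.concatenate([cloud(load(n)).reshape(-1,3) for n in("top0","side0","side8","top8")])
for x in range(490,660,15):
    k=(abs(A[:,0]-x)<8)&(A[:,1]<260)&(A[:,1]>150)
    print(x,[(z,int(np.sort(A[k&(abs(A[:,2]-z)<15)][:,1])[-3:][0])) for z in range(40,320,30) if (k&(abs(A[:,2]-z)<15)).sum()>3])
E
```

```text
490 [(130, 187)]
505 [(100, 173), (130, 185)]
520 [(100, 172), (130, 192), (160, 196), (190, 196), (220, 195)]
535 [(100, 199), (130, 198), (160, 197), (190, 197), (220, 199), (250, 197)]
550 [(100, 200), (130, 199), (190, 196), (220, 198), (250, 197)]
565 [(70, 202), (100, 201), (130, 173), (160, 174), (190, 174), (220, 174), (250, 167)]
580 [(40, 241), (70, 204), (100, 200), (130, 175), (160, 175), (190, 175), (220, 177), (250, 175)]
595 [(40, 198), (70, 206), (100, 177), (130, 177), (160, 175), (190, 175), (220, 176), (250, 177), (280, 172)]
610 [(40, 205), (70, 207), (100, 180), (130, 178), (160, 176), (190, 178), (220, 177), (250, 179), (280, 205), (310, 207)]
625 [(40, 208), (70, 210), (100, 182), (130, 178), (160, 185), (190, 188), (220, 180), (250, 180), (280, 207), (310, 209)]
640 [(40, 210), (70, 211), (100, 183), (130, 180), (160, 202), (190, 202), (220, 184), (250, 182), (280, 208), (310, 210)]
655 [(40, 259), (70, 258), (100, 184), (130, 183), (160, 204), (190, 205), (220, 185), (250, 184), (280, 210), (310, 212)]
```

```bash
python3 - <<'E'
from h import *
np.set_printoptions(suppress=True,precision=0)
A=np.concatenate([cloud(load(n)).reshape(-1,3) for n in("top0","side0","side8","top8")])
for x in range(490,640,15):
    k=(abs(A[:,0]-x)<8)&(A[:,1]<430)&(A[:,1]>330)
    print(x,[(z,int(np.sort(A[k&(abs(A[:,2]-z)<15)][:,1])[:3][-1])) for z in range(50,320,30) if (k&(abs(A[:,2]-z)<15)).sum()>3])
p,Rm=now()
h=np.radians(83);d=np.array([np.cos(h),np.sin(h),0])
C=np.array([530.5,290,0])-10*d
R1=toolR(83,-6)
tgt=lambda z:C+np.array([0,0,z+10])+8*R1[:,2]
rows(p,Rm,[(tgt(130),R1,1.5,4),(tgt(40),R1,1.5,4)])
E
```

```text
490 [(110, 429), (140, 399), (170, 375), (200, 401), (260, 368), (290, 404)]
505 [(80, 382), (110, 399), (140, 398), (170, 420), (200, 399), (230, 382), (260, 373), (290, 398)]
520 [(80, 382), (110, 382), (140, 399), (170, 399), (200, 400), (230, 382), (260, 382), (290, 400)]
535 [(50, 401), (80, 378), (110, 383), (140, 400), (170, 400), (200, 423), (230, 382), (260, 379)]
550 [(50, 385), (80, 381), (110, 383), (140, 400), (170, 400), (200, 425), (230, 382), (260, 379), (290, 386)]
565 [(50, 385), (80, 386), (110, 383), (140, 396), (170, 395), (230, 384), (260, 385), (290, 386)]
580 [(50, 388), (80, 386), (110, 388), (140, 396), (170, 382), (200, 397), (230, 386), (260, 387), (290, 387)]
595 [(50, 388), (80, 388), (110, 390), (170, 379), (200, 398), (230, 387), (260, 388), (290, 389)]
610 [(50, 390), (80, 388), (110, 388), (140, 400), (170, 398), (200, 399), (230, 388), (260, 389), (290, 390)]
625 [(50, 391), (80, 390), (110, 389), (140, 409), (170, 403), (230, 389), (260, 390), (290, 391)]
t 14.58 p [450. 285. 197.] rv [ 2.  2. -0.] q [ 1. -0.  1. -0.  2.  1.] F [-1.  0. -4.] gap 23.3
[[1.5,0.3,2,1.6,0,0,0],[1.5,0.3,2,1.6,0,0,0],[1.5,0.25,2,1.6,0,0,0],[1.5,0.3,2,1.6,-0.5,0,-0.5],[1.5,0.25,0,2.25,0,0,0],[1.5,0.25,0,2.25,0,0,0],[1.5,0.2,0,2.2,0,0,0],[1.5,0.25,0,2.25,0,0,0]]
8 rows; ends [529. 279.  42.] [ 2.  2. -0.]
```

Both grinders clear the rod (200 to 378, rod at 212 to 368).

send_rows([
  [[1.5,0.3,2,1.6,0,0,0],[1.5,0.3,2,1.6,0,0,0],[1.5,0.25,2,1.6,0,0,0],[1.5,0.3,2,1.6,-0.5,0,-0.5],[1.5,0.25,0,2.25,0,0,0],[1.5,0.25,0,2.25,0,0,0],[1.5,0,0,0,0,0,0],[1.5,0,0,0,0,0,0]],
])

```text
clock: 15.25
tool_pos: [528.4, 279.2, 87.6]
tcp_rot: [2.295, 2.037, -0.123]
ft_force: [1.0, -0.8, -4.5]
finger_gap: 23.3
```

```bash
python3 - <<'E'
from h import *
from plant import bot
p,Rm=now()
f=bot.grab_frame("side");crop(f,"side10.png",120,120,400,330,2.8)
f=bot.grab_frame("top");crop(f,"top10.png",150,170,350,320,4)
p,Rm=now()
h=np.radians(83);d=np.array([np.cos(h),np.sin(h),0])
C=np.array([530.5,290,0])-10*d
R1=toolR(83,-6)
tgt=lambda z:C+np.array([0,0,z+10])+8*R1[:,2]
rows(p,Rm,[(tgt(25),R1,1.5,3),(tgt(5),R1,1.5,3)])
E
```

```text
t 15.25 p [528.4 279.2  87.6] rv [ 2.295  2.037 -0.123] q [ 0.48  0.16  1.4  -0.09  1.64  0.6 ] F [ 1.  -0.8 -4.5] gap 23.3
t 15.35 p [530.2 280.3  91.3] rv [ 2.293  2.037 -0.112] q [ 0.48  0.16  1.4  -0.09  1.64  0.59] F [ 0.6  0.7 -4.9] gap 23.8
[[1.5,0.2,-0.05,2.15,0,0,0],[1.5,0.15,-0.05,2.1,0,0,0],[1.5,0.2,-0.05,2.15,0.5,0,0],[1.5,0.05,0,0.65,0,0,0],[1.5,0.1,0,0.65,0,0,0],[1.5,0.05,0.05,0.7,0,0,0]]
6 rows; ends [529.4 279.2   6.9] [ 2.298  2.041 -0.122]
```

View pics/side10.png

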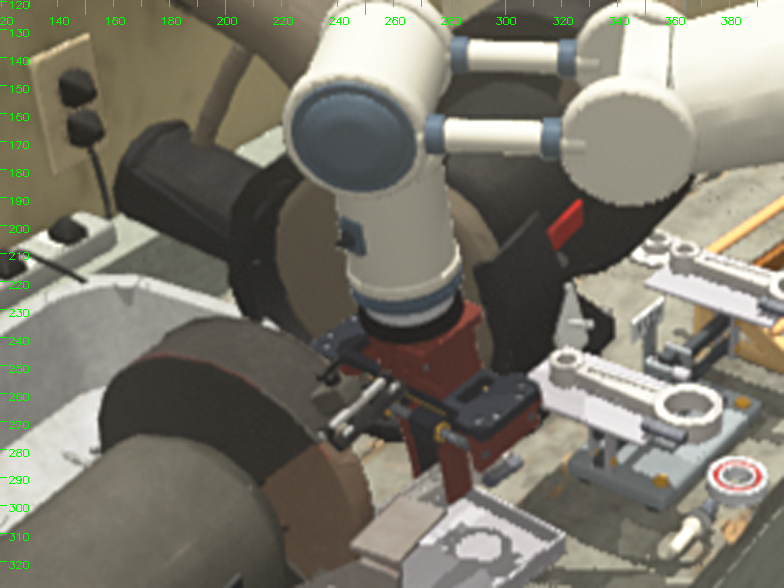

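View pics/top10.png

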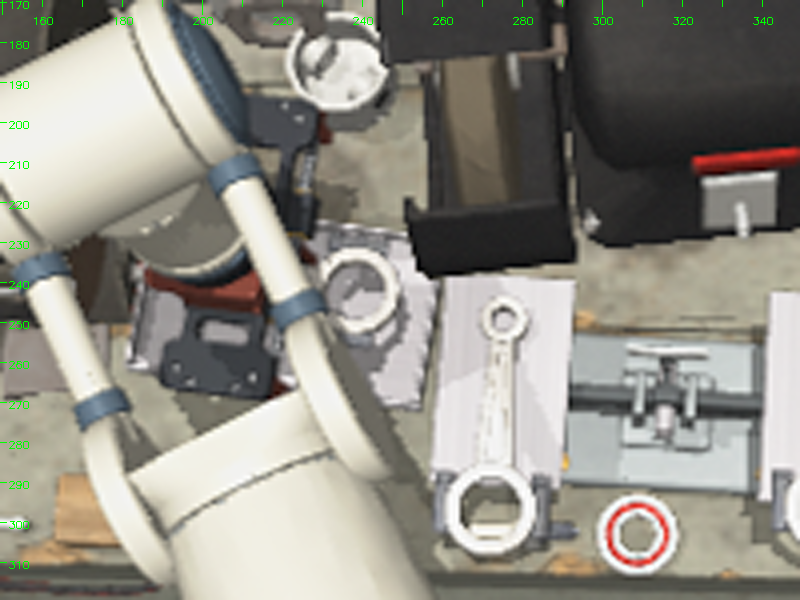

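send_rows([
  [[1.5,0.2,-0.05,2.15,0,0,0],[1.5,0.15,-0.05,2.1,0,0,0],[1.5,0.2,-0.05,2.1,0.5,0,0],[1.5,0.05,0,0.6,0,0,0],[1.5,0.1,0,0.6,0,0,0],[1.5,0,0,0,0,0,0],[1.5,0,0,0,0,0,0]],
])

```text
clock: 15.93
tool_pos: [529.4, 279.8, 15.5]
tcp_rot: [2.297, 2.042, -0.12]
ft_force: [-0.7, -1.5, -4.8]
finger_gap: 23.3
```

```bash
python3 - <<'E'
from h import *
now()
E
```

```text
t 15.93 p [529.4 279.8  15.5] rv [ 2.297  2.042 -0.12 ] q [ 0.48  0.2   1.48 -0.08  1.52  0.6 ] F [-0.7 -1.5 -4.8] gap 23.3
```

Target is about z = 6 to 7. I'll lower gently while watching the force.

send_rows([
  [[1.5,0.05,0,0.35,0,0,0],[1.5,0.05,0,0.35,0,0,0],[1.5,0,0,0.1,0,0,0],[1.5,0,0,0,0,0,0]],
])

```text
clock: 16.27
tool_pos: [528.9, 279.7, 6.1]
tcp_rot: [2.297, 2.042, -0.123]
ft_force: [-0.1, 1.0, -3.0]
finger_gap: 23.7
```

send_rows([
  [[5,0,0,0,0,0,0],[5,0,0,0,0,0,0],[5,0,0,0,0,0,0],[5,0,0,0,0,0,0],[5,0,0,-1,0,0,0],[5,0,0,-3,0,0,0],[5,0,0,-3.5,0,0,0],[5,0,0,-3.5,0,0,0]],
])

```text
clock: 16.93
tool_pos: [530.0, 290.6, 116.5]
tcp_rot: [2.297, 2.042, -0.126]
ft_force: [0.3, -0.0, -0.3]
finger_gap: 50.1
```

```bash
python3 - <<'E'
from h import *
p,Rm=now()
rows(p,Rm,[(p+[-10,0,80],Rm,5,2),(np.array([400,270,215]),toolR(60,0),5,1),(np.array([370,60,230]),toolR(20,0),5,1),(np.array([380,-190,230]),toolR(0,0),5,1)])
E
```

```text
t 16.93 p [530.  290.6 116.5] rv [ 2.297  2.042 -0.126] q [ 0.49  0.17  1.34 -0.08  1.7   0.6 ] F [ 0.3 -0.  -0.3] gap 50.1
[[5,-0.3,-0.35,-2.65,0,0,0],[5,-0.35,-0.35,-2.65,0,0,0],[5,-0.3,-0.35,-2.65,0,0,0],[5,-0.9,-2.9,-0.35,0,1.5,6],[5,-1.2,-2.8,-0.4,0.5,1.5,6],[5,-1.5,-2.7,-0.4,0,1.5,5.5],[5,-1.7,-2.5,-0.4,0.5,1.5,6],[5,-3.25,1.35,-0.25,0,0,6.5]]
[[5,-3.1,1.7,-0.25,0,0,6.5],[5,-2.9,2,-0.25,0,0,6.5],[5,-2.65,2.35,-0.25,0,0,7],[5,-2.35,2.65,-0.25,0,0,6.5],[5,-2.05,2.9,-0.3,0,0,7],[5,-1.05,3.4,0,0,0,3],[5,-0.9,3.45,0,0,0,3],[5,-0.7,3.5,0,0,0,3]]
[[5,-0.55,3.55,0,0,0,2.5],[5,-0.35,3.55,0,0,0,3],[5,-0.2,3.55,0,0,0,2.5],[5,0,3.6,-0.05,0,0,3]]
20 rows; ends [ 380.1 -190.   230.2] [-3.14e+00  7.00e-03  2.00e-03]
```

send_rows([
  [[5,-0.3,-0.35,-2.65,0,0,0],[5,-0.35,-0.35,-2.65,0,0,0],[5,-0.3,-0.35,-2.65,0,0,0],[5,-0.9,-2.9,-0.35,0,1.5,6],[5,-1.2,-2.8,-0.4,0.5,1.5,6],[5,-1.5,-2.7,-0.4,0,1.5,5.5],[5,-1.7,-2.5,-0.4,0.5,1.5,6],[5,-3.25,1.35,-0.25,0,0,6.5]],
])

```text
clock: 17.6
tool_pos: [392.5, 237.5, 217.9]
tcp_rot: [-2.803, -1.406, -0.007]
ft_force: [1.9, -1.1, 0.8]
finger_gap: 49.8
```

send_rows([
  [[5,-3.1,1.7,-0.25,0,0,6.5],[5,-2.9,2,-0.25,0,0,6.5],[5,-2.65,2.35,-0.25,0,0,7],[5,-2.35,2.65,-0.25,0,0,6.5],[5,-2.05,2.9,-0.3,0,0,7],[5,-1.05,3.4,0,0,0,3],[5,-0.9,3.45,0,0,0,3],[5,-0.7,3.5,0,0,0,3]],
])

```text
clock: 18.27
tool_pos: [374.2, -48.5, 229.7]
tcp_rot: [-3.127, -0.291, -0.005]
ft_force: [0.5, 0.0, -0.1]
finger_gap: 50.1
```

send_rows([
  [[5,-0.55,3.55,0,0,0,2.5],[5,-0.35,3.55,0,0,0,3],[5,-0.2,3.55,0,0,0,2.5],[5,0,3.6,-0.05,0,0,3],[5,0,3.6,0,0,0,0],[5,0,3.6,0,0,0,0],[5,0,0,0,0,0,0],[5,0,0,0,0,0,0]],
])

```text
clock: 18.93
tool_pos: [379.7, -263.0, 228.4]
tcp_rot: [-3.139, 0.011, 0.001]
ft_force: [-1.1, 0.4, -0.1]
finger_gap: 50.0
```

send_rows([
  [[5,0,0,0,0,0,0],[5,0,0,0,0,0,0],[5,0,0,0,0,0,0],[5,0,0,0,0,0,0]],
])

```text
clock: 19.27
tool_pos: [380.5, -260.9, 228.7]
tcp_rot: [-3.14, 0.004, -0.001]
ft_force: [0.1, 1.8, -1.1]
finger_gap: 49.9
```

```bash
python3 look.py 11; python3 - <<'E'
from h import *
f=load("side11");crop(f,"side11b.png",140,150,420,350,2.8)
f=load("top11");crop(f,"top11b.png",160,190,390,325,3.4)
E
```

```text
side L [(118, 89), (120, 162), (122, 89), (124, 21), (126, 23), (128, 29), (130, 30), (132, 52), (134, 69), (136, 84), (138, 67), (140, 41)]
side R [(118, 26), (120, 100), (122, 102), (124, 28), (128, 30), (132, 30), (134, 51), (136, 76), (138, 61), (140, 48)]
top L [(114, 33), (116, 100), (118, 187), (120, 246), (122, 178), (124, 59), (132, 51), (134, 60), (136, 73), (138, 78), (140, 44)]
top R [(116, 66), (118, 144), (120, 224), (122, 188), (124, 117), (126, 30), (132, 39), (134, 67), (136, 74), (138, 76), (140, 63)]
t 19.37 p [ 380.5 -261.2  228.5] rv [-3.14e+00  4.00e-03 -1.00e-03] q [-0.68 -0.28  1.57  0.    1.85  0.9 ] F [ 0.9 -0.6 -0.2] gap 49.8
```

View pics/side11b.png

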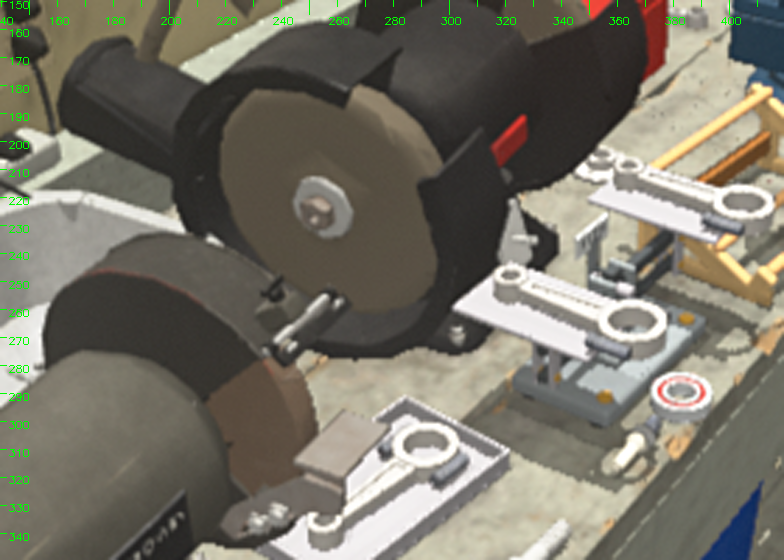

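View pics/top11b.png

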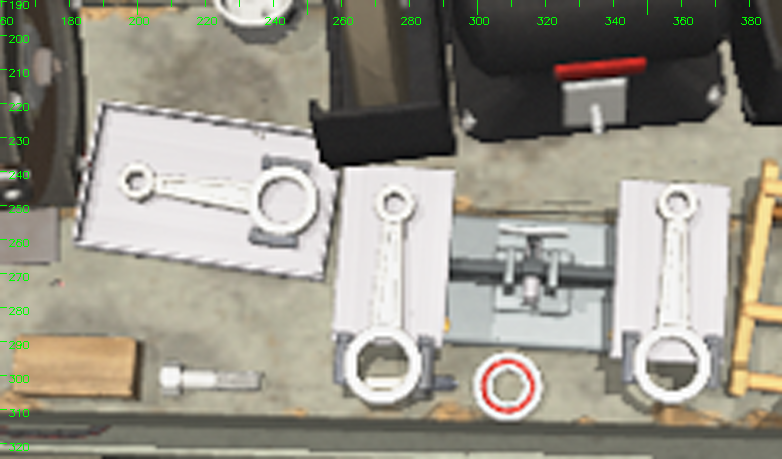

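Heavy rod flat in the tray, one rod flat on each pan, both pans at about 121 mm and unchanged from 8 s earlier. The bystanders in view are where they were.

```bash
python3 -c "
from plant import bot
print(bot.job_done())"
```

```text
the job is handed in; nothing more can be done
None
```

The heavy rod, which was on the right of the rack, now lies flat in the tray. The other two lie flat, one on each pan, with the beam at rest near level. I handed the job in at about 19.4 s of the 72 s allowed.

- **Comparison:** I put the left rod on the right pan and the middle rod on the left pan. The beam settled near level, with both pans at about 120–121 mm, so those two match and the right rod is the heavy one. I did not weigh the right rod on the balance. The wrist force agreed: about 4.8 N carrying the right rod against about 3 N for each of the others.
- **Last pictures:** The heavy rod is flat in the tray, inside the walls. The pan heights had not changed from about 8 s earlier. The bearing, spark plug, bolt, wood block, piston and sprocket looked unmoved wherever they were in view.
- **Forces:** No wrist force above about 6 N was reported, and the gripper was open and clear at hand-in.
- **Position on the left pan:** The rod lies about 30 mm toward the robot from the pan's middle, to keep its small end clear of the grinder. Its centre of mass is still about 20 mm inside the pan edge, and it lies flat and steady.

No check failed or disagreed.

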